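# Press a sample vial's stopper home in the hand press

### The job

One of the amber sample vials stands on the bench with its stopper only started: take it to the hand press, stand it upright on the anvil centred under the ram, and push the palm knob all the way down so that the ram drives the stopper fully home. Let the ram come back up, then take the vial out and leave it standing in the steel tray with the two finished vials, without tipping it over on the way or disturbing the other things.

Things in the scene. Friction and masses are not known exactly. Their poses are not given: they have to be found in the camera images.
- vial: the vial to be stoppered: amber glass, 28 mm diameter, straight wall up to 46 mm height (plain paper band on it), narrower neck up to 58 mm, loose, about 55 g. It starts upright on the bench, with its white stopper standing proud. Origin: centre of its underside; z: its axis, up
- stopper (a joint): the vial's white push-in stopper (flange 24 mm diameter, 8 mm thick, on a plug that slides in the neck): 0 = as far out as it goes, top of the flange 73 mm above the vial's underside; 0.007 = fully home, flange on the glass rim, top 66 mm above the underside. It starts between 0 and 0.001. It moves only under about 7 N along the axis and stays where it is left (m)
- stopper_top (a point): centre of the top face of that stopper; moves with it
- press: hand stopper press, fixed to the bench: grey cast base, round steel column behind, and a head on it that carries the vertical ram with a black palm knob on top. Origin: on the bench straight below the ram's axis; -x is its open front (towards the robot's right, roughly world -y), z up. The base reaches 55 mm to the front, 95 mm back, 60 mm to each side; its top is 20 mm above the bench
- anvil (a point): centre of the top face of the press's round steel anvil (64 mm diameter, 24 mm above the bench), on the ram's axis: the vial's underside goes here. Axes as press. A low half-round locating stop (8 mm high, inner radius 16 mm) stands round its back half (+x side), open to the front
- plunger (a joint): the press's sprung ram with its palm knob: 0 = up at rest, 0.0355 = fully down (m). Nose 18 mm diameter; its underside is 101 mm above the anvil at rest, and 66 mm above it at 0.035, just where the top of a fully home stopper is. The spring pushes up with about 3 N at rest, growing to about 9.5 N fully down; driving a stopper adds about 7 N. It comes back up by itself
- knob_top (a point): centre of the top of the black palm knob (46 mm diameter, domed slightly), 275 mm above the bench at rest; moves with the ram; press straight down here
- tray: shallow open steel tray, fixed, 190 x 130 mm (x by y), walls 4 mm thick and 14 mm high, floor 4 mm above the bench. Origin: on the bench below its middle. The two finished vials stand in its +x half; its -x half, nearer the robot, is free (the vial may stand anywhere on its floor)
- capped_a: a finished vial: same glass, stopper already home, 66 mm high, standing in the tray, to be left alone. Origin: centre of its underside
- capped_b: the other finished vial, same as capped_a, to be left alone. Origin: centre of its underside
- beaker: clear glass beaker, 70 mm diameter, 90 mm high, standing on the bench, to be left alone. Origin: centre of its underside
- rf_filter: small aluminium radio-frequency filter box, 30 x 70 x 22 mm, with a brass and steel connector at each end (along its y, 94 mm in all), lying on the bench, to be left alone. Origin: centre of its underside
- head (a point): centre of the underside of the press's head (the ram's guide, 40 mm diameter), 153 mm above the bench, on the ram's axis. Column: 28 mm diameter, its axis 66 mm behind the ram's (+x of the press). Between base and head the press is open to the front and both sides
Not all that is in view belongs to the job. What is shaped like the vial but blue, purple or turquoise is not meant.

How it is judged:
On the way, in this order (a step that is already met when the one before it is completed fails the run):
1. the vial stands upright on the anvil under the ram, its stopper still proud, and the fingers have let go of it (horizontal distance between vial and anvil below 0.006 m and z of vial in the frame of anvil between -0.003 and 0.003 m and angle between vial's own z axis and vertical below 0.06 rad and value of joint stopper below 0.004 m and contact force between the fingers and vial below 0.1 N), for 0.2 s.
2. the ram is pushed fully down and the stopper of the vial below it is fully home (value of joint plunger above 0.0335 m and value of joint stopper above 0.0055 m and horizontal distance between vial and anvil below 0.008 m), for 0.1 s.
At the end, for the whole second after the job is handed in: The stopper is home in the vial (within 1.5 mm), the ram is back up (within 3 mm), and the vial stands released, upright (within 0.06 rad) and still on the floor of the tray, clear of its walls' tops (value of joint stopper above 0.0055 m and value of joint plunger below 0.003 m and x of vial in the frame of tray between -0.082 and 0.082 m and y of vial in the frame of tray between -0.052 and 0.052 m and z of vial in the frame of tray between 0.001 and 0.007 m and angle between vial's own z axis and vertical below 0.06 rad and linear speed of vial below 0.02 m/s); the robot touches nothing.
It fails at once if the vial being stoppered is tipped by more than 0.7 rad (angle between vial's own z axis and vertical above 0.7 rad).
It fails at once if a finished vial is moved more than 25 mm or tipped more than 0.5 rad (distance of any of capped_a, capped_b from where it was at the start of the episode above 0.025 m or angle between any of capped_a, capped_b's own z axis and vertical above 0.5 rad).
It fails at once if the beaker or the filter box is moved more than 25 mm (distance of any of beaker, rf_filter from where it was at the start of the episode above 0.025 m).
It also fails if it takes over 72 s, if anything falls off the work surface, if the arm or the gripper's body presses on something with over 40 N, if the wrist force passes 120 N, or if a joint passes its speed limit or range.

### The arm

A 7-joint arm with a two-finger parallel gripper is mounted at the origin on the work surface. World frame = base frame: x ahead of the robot, y to its left, z up, the work surface at z = 0. Lengths are in m, angles in rad, forces in N, time in s.
With the tool pointing down it reaches from about 0.4 to 0.85 m from the base axis. Payload 10.4 kg.
Tool frame: the origin (TCP) lies on the centre line of the jaws, within the pads' length; the fingertips stand 19 mm ahead of it and the grasp point (between the pads) is the TCP; z points along the fingers, y is the line along which they close (so a half turn about z gives the same grasp; the last joint's range is limited). The gripper opens to 87 mm and grips with 3 to 60 N. Pads are 19 mm wide; open, the fingers measure 117 mm over their backs; the gripper's body (75 mm by 190 mm) begins 51 mm behind the grasp point.
Start: joints at [-1.275, 0.332, -0.065, 1.46, 0.022, 1.35, -0.088], TCP at [0.196, 0.594, 0.242] pointing down, gripper open.
Joint ranges: [-2.6, 2.6], [-0.5, 2.12], [-1.47, 1.34], [0.16, 2.42], [-1.27, 4.41], [0.06, 2.06], [-2.6, 2.6]. Speed limits (rad/s): [2.22, 2.22, 2.79, 2.79, 3.14, 3.14, 3.14].

### API

Orientations are given as a 3x3 rotation matrix whose columns are the frame's x, y, z axes.
In Python, from workcell import * gives the robot as it stands. The module is installed in compiled form; this text tells all that it offers.
- The arm moves only by the shell command python3 -m pendant 'ROWS' [OPENING] [FORCE]. ROWS is JSON, one flat list of numbers, 4 for each row, row after row: the shift along the world's x, y, z each as a share of 0.02 m, from -1 to 1, then the turn about the world's z as a share of 8 degrees, from -1 to 1. In form: [tx, ty, tz, roll, tx, ty, tz, roll, ...]. A call has 1 to 5 rows; each row shifts and turns the commanded pose from where the row before left it; what a row does not reach is not made up. A row lasts 1/8 s, in which the tool goes at most 62.5 mm and 10.7 degrees, less where a joint would pass 70% of its speed; a pose out of reach is approached as far as the arm can. A call with a number of a shift or a turn outside -1 to 1 is refused whole. A call with a gripper value outside its range is refused whole. OPENING is the opening, from -1 (shut) to 1 (fully open), set as the call begins (- or left out, the last holds). The fingers move at their own pace and stop on an object; FORCE is the grip in N (left out, the last holds). Time passes only in rows, so rows that do not move let the fingers close. It gives the time, the measured TCP pose, the force, the opening and the grip force at its end, in the units of the state.
- read_state(): the state, without advancing time (a new reading comes with each control period).
- get_image(name): name is "side" or "top" or "wrist"; returns a dict with "image" (384x512x3 uint8, blue, green, red), "fovy" (degrees; the focal length in pixels is half the picture's height over the tangent of half this angle, whatever the lens; pixels are square), "cx", "cy" (the principal point, pixels), "dist" ([k1, k2, p1, p2, k3] as OpenCV has them; the pictures are not rectified), "origin" and "rotation" of the camera in the world. Camera axes: x right, y down, z forward; pixel columns grow to the right and rows downward; lengths in m; the calibration is good to about 2 mm. A picture is of the moment at which its call begins. There is no depth.
- finish_job(): hands the job in; it is judged then, once.
The state is a dict: "time": time; "q": joint angles; "qd": joint speeds; "joint_efforts": joint torques, N m; "eef_pos": TCP position; "tool_rot": TCP orientation; "ft_force": force on the tool from outside, world axes, zero at the start; "wrist_torque": the same for the moment, N m; "grip_width": opening from 0.0 (shut) to 1.0 (fully open); "grasp_force": force on a finger pad.
Only numpy, scipy, OpenCV 4.12 (cv2) and the standard library are available. Lean on these libraries where they do the work, as an engineer would, in place of code of your own. Each camera call takes 0.05 s, during which the arm holds its last target. There are 200 camera calls.

## Working session

There is one attempt and no reset: what is moved stays moved. The work goes in short steps, Python scripts to look and compute and a shell command to move; the robot and the scene stay as the last step left them, time stands still between calls to the robot, and variables do not carry over. Pictures are saved under pics/ and viewed, at most 10 in all, crops included, and the job is handed in when it is done.

```bash
mkdir -p pics; cat > h.py <<'E'
from workcell import *
import numpy as np, cv2
def K(d):
    f=d["image"].shape[0]/2/np.tan(np.radians(d["fovy"])/2)
    return np.array([[f,0,d["cx"]],[0,f,d["cy"]],[0,0,1]])
def ray(d,uv):
    p=cv2.undistortPoints(np.array([[uv]],float),K(d),np.array(d["dist"],float))[0,0]
    v=np.array(d["rotation"])@np.array([p[0],p[1],1]); return np.array(d["origin"]),v/np.linalg.norm(v)
def onz(d,uv,z):
    o,v=ray(d,uv); return o+v*(z-o[2])/v[2]
def meet(*ru):
    A=0;b=0
    for o,v in ru:
        P=np.eye(3)-np.outer(v,v);A=A+P;b=b+P@o
    x=np.linalg.solve(A,b); return x,[np.linalg.norm((np.eye(3)-np.outer(v,v))@(x-o)) for o,v in ru]
def proj(d,X):
    R=np.array(d["rotation"]).T; t=-R@np.array(d["origin"])
    return cv2.projectPoints(np.array([X],float),cv2.Rodrigues(R)[0],t,K(d),np.array(d["dist"],float))[0][0,0]
E
python3 - <<'E'
from h import *
import pickle
D={n:get_image(n) for n in("side","top","wrist")}
pickle.dump(D,open("d0.pkl","wb"))
for n,d in D.items():
    print(n,d["fovy"],d["cx"],d["cy"],d["dist"],np.round(d["origin"],3),np.round(d["rotation"],3).tolist())
cv2.imwrite("pics/a_top.png",cv2.resize(D["top"]["image"],(784,588)))
cv2.imwrite("pics/a_side.png",cv2.resize(D["side"]["image"],(784,588)))
s=read_state();print(s["time"],s["eef_pos"],s["tool_rot"],s["grip_width"],s["ft_force"])
E
```

```text
side 56.52189586000401 246.40044503704775 189.5222384976793 [0.0166056 0.        0.        0.        0.       ] [ 0.334 -0.649  0.732] [[0.939, -0.234, 0.251], [-0.343, -0.614, 0.711], [-0.012, -0.754, -0.657]]
top 56.16952329113505 264.66132910796705 184.7027189798993 [-0.10606542  0.          0.          0.          0.        ] [ 0.391 -0.038  1.07 ] [[0.013, -0.979, 0.201], [-1.0, -0.012, 0.006], [-0.004, -0.201, -0.98]]
wrist 70.33870601017344 258.2438564658589 186.012071919841 [-0.0659027  0.         0.         0.         0.       ] [0.126 0.617 0.384] [[0.314, 0.916, 0.251], [0.949, -0.303, -0.083], [-0.0, 0.264, -0.964]]
0.15 [0.19577602 0.59325602 0.24093555] [[-9.49615200e-01  3.13418038e-01 -3.25400974e-04]
 [ 3.13418206e-01  9.49614626e-01 -1.04405053e-03]
 [-1.82187443e-05 -1.09343284e-03 -9.99999402e-01]] 0.9979503560182158 [ 0.56471909 -0.47635645 -0.76289427]
```

View pics/a_top.png

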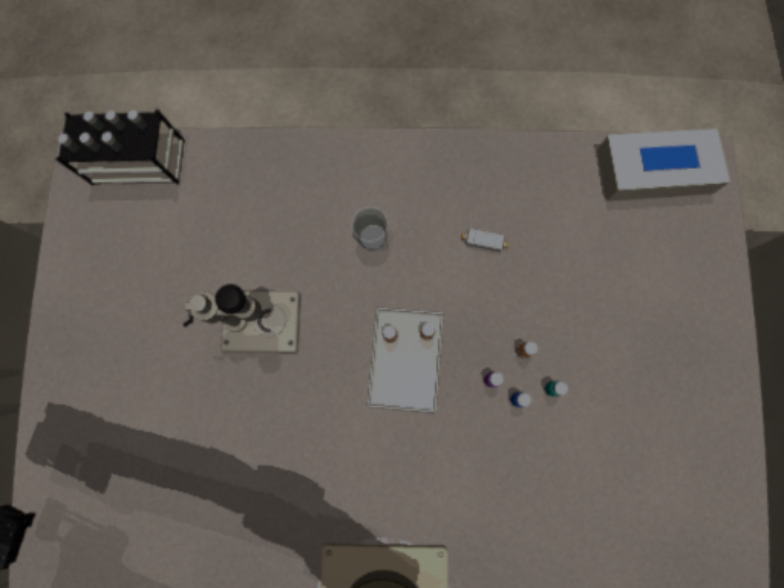

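View pics/a_side.png

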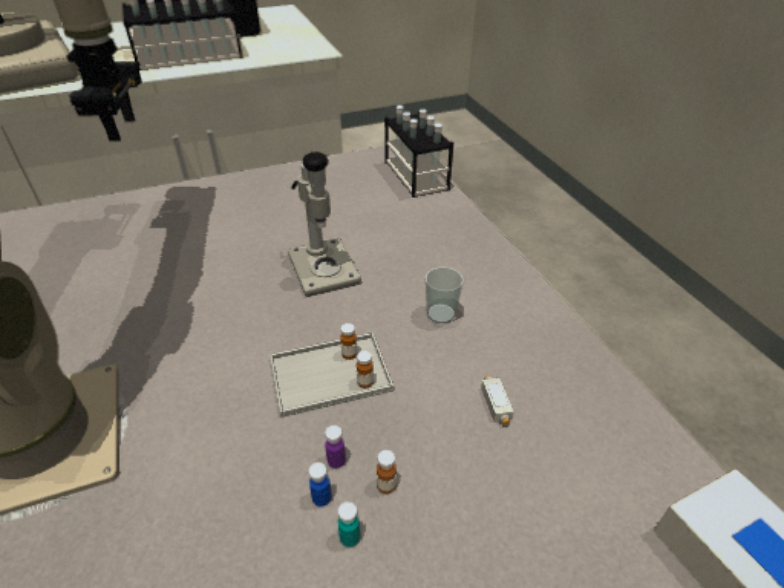

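The top view (784 px scale) shows four loose candidates: amber (527,349), purple (494,379), blue (521,399) and turquoise (557,388). Two more amber vials stand in the tray at (390,333) and (428,330). Amber (527,349), which is side (386,472), fits: it is the only amber one outside the tray. The press is at (262,320), the tray at (406,362), the beaker at (371,230) and the filter at (486,240). I'll confirm the vial in an enlarged crop and measure.

```bash
python3 - <<'E'
from h import *
import pickle
D=pickle.load(open("d0.pkl","rb"))
t,s=D["top"]["image"],D["side"]["image"]
c=lambda im,x,y,w,h,k:cv2.resize(im[y:y+h,x:x+w],None,fx=k,fy=k,interpolation=cv2.INTER_CUBIC)
A=np.hstack([c(t,305,210,80,60,5),c(s,190,270,80,60,5)])
B=np.hstack([c(t,120,180,80,60,5),c(s,180,92,80,100,3)[:300,:240],np.zeros((300,160,3),np.uint8)])
cv2.imwrite("pics/b.png",np.vstack([A,B]))
hsv={n:cv2.cvtColor(D[n]["image"],cv2.COLOR_BGR2HSV) for n in("top","side")}
for n in hsv:
  for nm,lo,hi in(("amber",(5,130,40),(18,255,255)),("white",(0,0,165),(179,50,255)),("black",(0,0,0),(179,255,28))):
    m=cv2.inRange(hsv[n],lo,hi);N,_,st,ce=cv2.connectedComponentsWithStats(m)
    print(n,nm,[(np.round(ce[i],1).tolist(),st[i,2:].tolist()) for i in range(1,N) if 8<st[i,4]<900 and 110<ce[i][0]<390 and 80<ce[i][1]<365])
E
```

```text
top amber [([341.2, 228.9], [5, 8, 17])]
top white []
top black [([115.5, 87.5], [5, 6, 11]), ([150.1, 195.1], [20, 19, 227])]
side amber [([226.9, 221.6], [10, 8, 62]), ([227.4, 232.9], [8, 3, 15]), ([237.6, 240.4], [10, 9, 67]), ([238.2, 251.6], [8, 4, 11]), ([251.6, 308.5], [13, 11, 96]), ([251.3, 320.5], [10, 3, 11])]
side white [([239.2, 89.3], [27, 20, 320]), ([285.7, 81.0], [5, 3, 13]), ([255.2, 87.5], [4, 7, 21]), ([260.9, 101.4], [16, 18, 37]), ([216.8, 102.1], [5, 4, 10]), ([260.7, 113.5], [16, 20, 39]), ([217.1, 107.4], [8, 5, 14]), ([301.1, 125.7], [7, 7, 10]), ([250.2, 130.9], [32, 15, 132]), ([237.2, 134.7], [10, 10, 35]), ([293.4, 132.9], [10, 5, 13]), ([221.3, 143.2], [7, 8, 17]), ([160.7, 149.8], [6, 3, 9]), ([237.7, 158.8], [41, 23, 333]), ([263.2, 148.8], [5, 3, 9]), ([140.6, 152.2], [11, 6, 27]), ([152.3, 155.4], [6, 8, 18]), ([181.4, 155.1], [10, 5, 17]), ([259.7, 154.7], [7, 4, 11]), ([266.4, 154.7], [4, 5, 10]), ([171.6, 158.2], [5, 6, 10]), ([137.7, 160.5], [7, 4, 13]), ([147.4, 159.3], [4, 4, 10]), ([221.9, 160.9], [5, 6, 18]), ([203.2, 169.5], [6, 7, 23]), (
[... 3057 characters left out ...]
, 329.1], [5, 7, 12]), ([333.1, 328.6], [8, 6, 18]), ([367.9, 328.5], [9, 6, 16]), ([362.8, 330.4], [4, 4, 12]), ([377.0, 333.4], [9, 9, 33]), ([302.6, 335.6], [7, 10, 25]), ([236.3, 336.2], [3, 6, 10]), ([368.9, 335.2], [4, 6, 14]), ([356.2, 335.3], [6, 3, 10]), ([353.3, 339.0], [6, 5, 10]), ([202.4, 341.9], [4, 7, 13]), ([389.1, 342.0], [9, 10, 24]), ([362.2, 345.8], [8, 8, 33]), ([160.8, 351.3], [3, 4, 10]), ([356.2, 351.0], [5, 3, 9]), ([282.6, 353.6], [4, 4, 10]), ([292.0, 358.3], [5, 4, 9]), ([353.6, 362.3], [6, 4, 11]), ([177.3, 364.6], [7, 4, 10]), ([216.5, 364.8], [4, 7, 12])]
side black [([273.4, 95.7], [45, 52, 287]), ([205.1, 106.1], [15, 12, 104]), ([292.6, 117.1], [2, 12, 17])]
```

View pics/b.png

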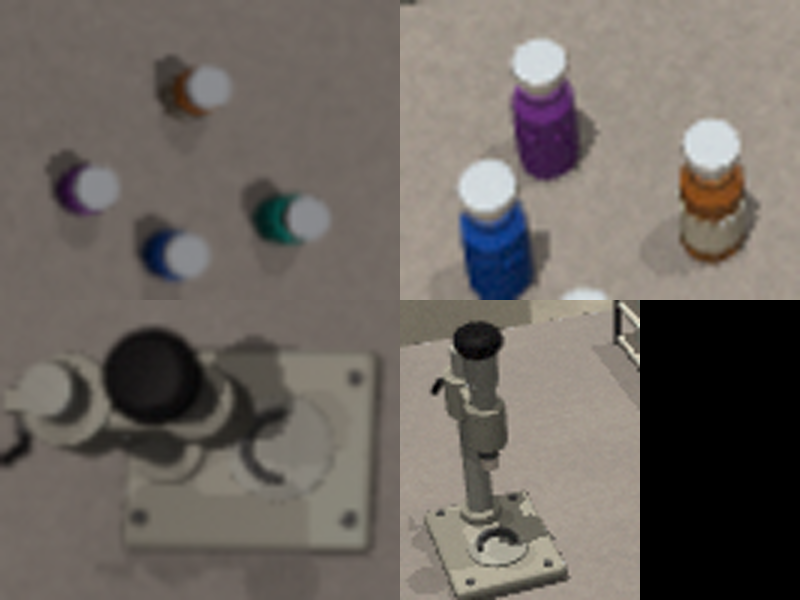

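The crop confirms it: the amber vial with a paper band and a proud stopper, top raw (347,227), side raw (252,298.5). The anvil disc is at top raw (177,209) and side raw (212.7,174.7).

```bash
python3 - <<'E'
from h import *
import pickle
D=pickle.load(open("d0.pkl","rb"));T,S=D["top"],D["side"]
def two(n,a,b,z):
    x,e=meet(ray(T,a),ray(S,b));print(n,np.round(x,4),np.round(e,4),"planes",np.round(onz(T,a,z)[:2],4),np.round(onz(S,b,z)[:2],4))
two("vial top",(346.9,227.1),(252.2,298.2),.0725)
two("anvil",(177,209.2),(212.7,174.7),.024)
two("knob",(150.1,195.1),(205.1,105.5),.272)
q=lambda x,y:(120+(x+.5)/5-.5,180+(y-300+.5)/5-.5)
for c in((378,352),(371,550),(126,548)): print("basecorner",onz(T,q(*c),.02).round(4))
k=1.5313
for n,c,z in(("tray",[(376,310),(442,311),(437,411),(369,405)],.014),("cap",[(390,332),(428,328)],.066),("beakerbot",[(372,237)],0),("filter",[(486,240)],.02),("purp/blue/teal",[(495.5,379),(522,399.5),(559,388)],.073)):
    print(n,[onz(T,((x+.5)/k-.5,(y+.5)/k-.5),z)[:2].round(3).tolist() for x,y in c])
E
```

```text
vial top [ 0.4788 -0.2623  0.0719] [0.0009 0.0009] planes [ 0.4779 -0.262 ] [ 0.4796 -0.2628]
anvil [0.5297 0.2268 0.0204] [0.0009 0.0009] planes [0.5283 0.226 ] [0.5296 0.2224]
knob [0.5288 0.2312 0.2612] [0. 0.] planes [0.527  0.2276] [0.5244 0.211 ]
basecorner [0.5874 0.1755 0.02  ]
basecorner [0.4696 0.1739 0.02  ]
basecorner [0.4678 0.3201 0.02  ]
tray [[0.553, 0.025], [0.553, -0.103], [0.363, -0.094], [0.372, 0.034]]
cap [[0.505, -0.005], [0.513, -0.074]]
beakerbot [[0.704, 0.038]]
filter [[0.695, -0.19]]
purp/blue/teal [[0.422, -0.195], [0.386, -0.243], [0.406, -0.31]]
```

The crop shows that the amber vial (crop (712,145) side, (210,87) top) is the one meant. A tool pointing down can't fit under the press head, so I'll first fetch the vial with the tool down. Later I'll see whether the arm's limits can give me a tilted tool.

```bash
python3 -m pendant '[0.5,-1,1,0, 0.5,-1,1,0, 0.5,-1,1,0, 0.5,-1,1,0]' 1 10
python3 -m pendant '[0.5,-1,0,0, 0.5,-1,0,0, 0.5,-1,0,0, 0.5,-1,0,0, 0.5,-1,0,0]'|tail -8
python3 -m pendant '[0.5,-1,0,0, 0.5,-1,0,0, 0.5,-1,0,0, 0.5,-1,0,0, 0.5,-1,0,0]'
python3 -c "
from workcell import *
s=read_state();print(s['q'].round(3) if hasattr(s['q'],'round') else s['q'],s['tool_rot'])"
```

```text
time: 0.65
eef_pos: [0.2362, 0.5126, 0.3221]
tool_rot: [[-0.95, 0.313, -0.0], [0.313, 0.95, -0.0], [0.0, -0.0, -1.0]]
ft_force: [0.6, -0.5, -0.1]
grip_width: 0.996
grasp_force: 0.0
time: 1.27
eef_pos: [0.2865, 0.4121, 0.3214]
tool_rot: [[-0.95, 0.314, -0.0], [0.314, 0.95, -0.0], [0.0, -0.0, -1.0]]
ft_force: [0.7, -0.0, -0.5]
grip_width: 1.001
grasp_force: 0.0
time: 1.9
eef_pos: [0.3364, 0.3122, 0.3216]
tool_rot: [[-0.95, 0.313, 0.0], [0.313, 0.95, 0.0], [0.0, 0.0, -1.0]]
ft_force: [0.6, 1.2, 0.1]
grip_width: 0.999
grasp_force: 0.0
[-0.987 -0.077  0.131  1.751  0.01   1.467  0.395] [[-9.49609525e-01  3.13435400e-01  1.10855412e-05]
 [ 3.13435391e-01  9.49609487e-01  2.81051855e-04]
 [ 7.75646654e-05  2.70364119e-04 -9.99999960e-01]]
```

```bash
python3 -m pendant '[0.5,-1,0,0, 0.5,-1,0,0, 0.5,-1,0,0, 0.5,-1,0,0, 0.5,-1,0,0]'|sed -n 2p
python3 -m pendant '[0.2,-1,0,0, 0.2,-1,0,0, 0.2,-1,0,0, 0.2,-1,0,0, 0.2,-1,0,0]'|sed -n 2p
python3 -m pendant '[0.2,-1,0,0, 0.2,-1,0,0, 0.2,-1,0,0, 0.2,-1,0,0, 0.2,-1,0,0]'|sed -n 2p
python3 -m pendant '[0.2,-1,0,0, 0.2,-1,0,0, 0.2,-1,0,0, 0.2,-1,0,0, 0.2,-1,0,0]'|sed -n 2p
python3 -m pendant '[0.2,-1,-0.6,0, 0.2,-1,-0.6,0, 0.2,-1,-0.6,0, 0.2,-1,-0.6,0, 0.2,-1,-0.6,0]'|sed -n 2p
python3 -m pendant '[0.15,-0.9,-1,0, 0.15,-0.9,-1,0, 0.15,-0.9,-1,0, 0.15,-0.9,-1,0]'
python3 - <<'E'
from h import *
import pickle
d=get_image("wrist");pickle.dump(d,open("w1.pkl","wb"))
im=d["image"]
cv2.imwrite("pics/c.png",im)
X=[.479,-.262,.0725];print(proj(d,X),proj(d,[.479,-.262,0]))
print(np.array(read_state()["q"]).round(2))
E
```

```text
eef_pos: [0.3862, 0.2121, 0.3216]
eef_pos: [0.4058, 0.1123, 0.3216]
eef_pos: [0.4257, 0.0123, 0.3216]
eef_pos: [0.4456, -0.0877, 0.3216]
eef_pos: [0.4655, -0.1874, 0.2612]
time: 5.52
eef_pos: [0.4776, -0.2592, 0.181]
tool_rot: [[-0.95, 0.313, 0.0], [0.313, 0.95, 0.0], [-0.0, 0.001, -1.0]]
ft_force: [-0.1, 0.2, -0.7]
grip_width: 1.003
grasp_force: 0.0
[255.150397   193.05018108] [255.69537005 175.89649854]
[-0.37  0.27  0.92  1.8  -0.23  1.19  1.87]
```

View pics/c.png

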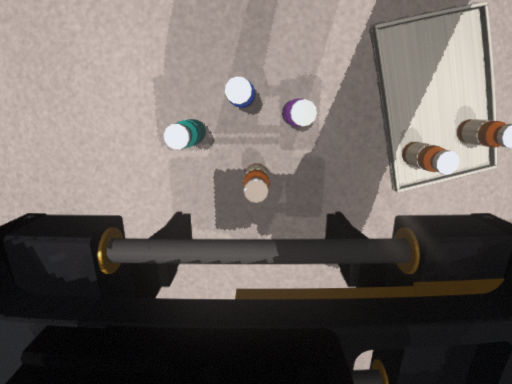

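The stopper top shows at (256,187) in the wrist view, with decoys at (183,135), (239,92) and (301,113) behind it. I'll refine the vial position.

```bash
python3 - <<'E'
from h import *
import pickle
d=pickle.load(open("w1.pkl","rb"));D=pickle.load(open("d0.pkl","rb"))
g=cv2.cvtColor(d["image"],cv2.COLOR_BGR2HSV)[160:215,225:290]
m=cv2.inRange(g,(0,0,140),(179,60,255));N,_,st,ce=cv2.connectedComponentsWithStats(m)
print([(st[i].tolist(),(ce[i]+[225,160]).round(1)) for i in range(1,N) if st[i,4]>20])
for uv in((256,187),(256,189)):
  print(onz(d,uv,.0725),meet(ray(d,uv),ray(D["top"],(346.9,227.1)),ray(D["side"],(252.2,297.5))))
print(np.round(d["origin"],4))
E
```

```text
[([0, 0, 65, 15, 596], array([260.6, 164.9])), ([19, 19, 24, 24, 448], array([255.5, 190.5]))]
[ 0.47350274 -0.2593079   0.0725    ] (array([ 0.47748307, -0.26086833,  0.07117232]), [np.float64(0.0037637141886496385), np.float64(0.001503354231282516), np.float64(0.0029496431625702334)])
[ 0.47539725 -0.25993767  0.0725    ] (array([ 0.47797195, -0.26110882,  0.07188707]), [np.float64(0.002552501620454553), np.float64(0.001029404876001723), np.float64(0.002318218848373284)])
[ 0.4075 -0.2357  0.3245]
```

```bash
python3 -m pendant '[0,-0.09,-1,0, 0,0,-1,0, 0,0,-1,0, 0,0,-1,0, 0,0,-1,0]' 1 12|sed -n 2p
python3 -m pendant '[0,0,-1,0, 0,0,-1,0, 0,0,-0.35,0, 0,0,0,0]'
python3 -m pendant '[0,0,0,0, 0,0,0,0, 0,0,0,0, 0,0,0,0]' -1 12
python3 -m pendant '[0,0,0,0, 0,0,0,0]'
```

```text
eef_pos: [0.4779, -0.2601, 0.0805]
time: 6.7
eef_pos: [0.4777, -0.2604, 0.0343]
tool_rot: [[-0.95, 0.314, -0.001], [0.314, 0.95, 0.0], [0.001, -0.0, -1.0]]
ft_force: [0.1, -0.4, -0.6]
grip_width: 0.996
grasp_force: 0.0
time: 7.2
eef_pos: [0.478, -0.2602, 0.0347]
tool_rot: [[-0.95, 0.313, 0.0], [0.313, 0.95, 0.0], [-0.0, 0.0, -1.0]]
ft_force: [0.6, 0.2, -0.5]
grip_width: 0.627
grasp_force: 0.0
time: 7.45
eef_pos: [0.4779, -0.2603, 0.0346]
tool_rot: [[-0.95, 0.313, 0.0], [0.313, 0.95, 0.0], [-0.0, 0.0, -1.0]]
ft_force: [-0.1, -0.6, 0.3]
grip_width: 0.401
grasp_force: 0.0
```

```bash
python3 -m pendant '[0,0,0,0, 0,0,0,0]'|tail -2
python3 -m pendant '[0,0,0.5,0, 0,0,1,0, 0,0,1,0, 0,0,1,0, 0,0,1,0]'
python3 -m pendant '[-0.05,1,0.5,0, -0.05,1,0,0, -0.05,1,0,0, -0.05,1,0,0, -0.05,1,0,0]'|tail -2
python3 -m pendant '[-0.05,1,0,0, -0.05,1,0,0, -0.05,1,0,0, -0.05,1,0,0, -0.05,1,0,0]'|sed -n 2p
python3 -m pendant '[-0.05,1,0,1, -0.05,1,0,1, -0.05,1,0,1, -0.05,1,0,1, -0.05,1,0,0]'|sed -n 2p
python3 -m pendant '[-0.05,1,0,0, -0.05,1,0,0, -0.05,1,0,0, -0.05,0.7,0,0, 0,0,0,0]'
```

```text
grip_width: 0.317
grasp_force: 12.0
time: 8.32
eef_pos: [0.478, -0.2603, 0.1263]
tool_rot: [[-0.95, 0.313, 0.001], [0.313, 0.95, 0.0], [-0.001, 0.0, -1.0]]
ft_force: [-0.1, -0.0, -1.4]
grip_width: 0.314
grasp_force: 12.0
grip_width: 0.316
grasp_force: 12.0
eef_pos: [0.4679, -0.0598, 0.1354]
eef_pos: [0.463, 0.0402, 0.1354]
time: 10.82
eef_pos: [0.4589, 0.1144, 0.1349]
tool_rot: [[-0.971, -0.239, 0.0], [-0.239, 0.971, 0.0], [-0.0, 0.0, -1.0]]
ft_force: [-0.1, 0.2, -0.5]
grip_width: 0.315
grasp_force: 12.0
```

```bash
python3 -m pendant '[0,0,-1,0, 0,0,-1,0, 0,0,-1,0, 0,0,-1,0, 0,0,-0.8,0]'|sed -n 2,4p
python3 -m pendant '[0,0,-0.2,0, 0,0,0,0]'|sed -n 2,4p
python3 -m pendant '[0,0,0,0, 0,0,0,0, 0,0,0,0, 0,0,0,0]' 1
python3 -m pendant '[0,0,1,0, 0,0,1,0, 0,0,1,0, 0,0,1,0, 0,0,1,0]'|sed -n 2p
python3 -m pendant '[0,0,1,0, 0,0,1,0, 0,0,1,0, 0,0,1,0, 0,0,1,0]'|sed -n 2p
python3 -m pendant '[0,0,1,0, 0,0,1,0, 0,0,1,0, 0,0,1,0, 0,0,1,0]'|sed -n 2,3p
python3 -c "
from h import *
print(np.array(read_state()['q']).round(3))
import pickle;pickle.dump((get_image('side'),get_image('top')),open('s2.pkl','wb'))"
```

```text
eef_pos: [0.4589, 0.1129, 0.038]
tool_rot: [[-0.972, -0.237, -0.0], [-0.237, 0.972, -0.0], [0.0, -0.0, -1.0]]
ft_force: [0.3, 0.6, -1.2]
eef_pos: [0.4592, 0.1134, 0.0348]
tool_rot: [[-0.972, -0.237, 0.0], [-0.237, 0.972, -0.0], [-0.0, -0.0, -1.0]]
ft_force: [0.6, -0.1, -1.3]
time: 12.2
eef_pos: [0.4589, 0.1138, 0.0346]
tool_rot: [[-0.971, -0.238, 0.0], [-0.238, 0.971, 0.0], [-0.0, 0.0, -1.0]]
ft_force: [-0.5, 0.0, -0.9]
grip_width: 0.684
grasp_force: 0.0
eef_pos: [0.4588, 0.1137, 0.1352]
eef_pos: [0.4588, 0.1136, 0.2352]
eef_pos: [0.4588, 0.1136, 0.3352]
tool_rot: [[-0.971, -0.237, -0.0], [-0.237, 0.971, 0.0], [0.0, 0.0, -1.0]]
[-0.989 -0.09   0.615  1.717  0.052  1.498  1.431]
```

```bash
python3 -m pendant '[0,0,1,0, 0,0,1,0, 0,0,1,0, 0,0,1,0, 0,0,1,0]'|sed -n 2,3p
python3 -m pendant '[0,0,1,0, 0,0,1,0, 0,0,1,0, 0,0,1,0, 0,0,1,0]'|sed -n 2,3p
python3 -c "
from h import *
print(np.array(read_state()['q']).round(3))"
python3 -m pendant '[0,0,1,0, 0,0,1,0, 0,0,1,0, 0,0,1,0, 0,0,1,0]'|sed -n 1,3p
python3 -c "
from h import *
print(np.array(read_state()['q']).round(3))"
```

```text
eef_pos: [0.4588, 0.1137, 0.4343]
tool_rot: [[-0.971, -0.237, -0.001], [-0.237, 0.971, -0.0], [0.001, -0.0, -1.0]]
eef_pos: [0.459, 0.1137, 0.5344]
tool_rot: [[-0.971, -0.237, -0.001], [-0.237, 0.971, -0.0], [0.001, -0.0, -1.0]]
[-0.987 -0.015  0.645  1.248  0.009  1.906  1.472]
time: 16.05
eef_pos: [0.4584, 0.1134, 0.614]
tool_rot: [[-0.971, -0.237, 0.024], [-0.237, 0.972, 0.006], [-0.025, 0.0, -1.0]]
[-1.141  0.071  0.901  1.015 -0.063  2.057  1.538]
```

```bash
python3 -m pendant '[0,0,1,0, 0,0,1,0, 0,0,1,0, 0,0,1,0, 0,0,1,0]'|sed -n 1,3p
python3 -m pendant '[0,0,1,0, 0,0,1,0, 0,0,1,0, 0,0,1,0, 0,0,1,0]'|sed -n 1,3p
python3 -c "
from h import *
print(np.array(read_state()['q']).round(3))"
python3 -m pendant '[0,0,-1,0, 0,0,-1,0, 0,0,-1,0]'|sed -n 1,3p
```

```text
time: 16.68
eef_pos: [0.4565, 0.1131, 0.649]
tool_rot: [[-0.966, -0.237, 0.1], [-0.236, 0.971, 0.028], [-0.104, 0.003, -0.995]]
time: 17.3
eef_pos: [0.4566, 0.113, 0.6851]
tool_rot: [[-0.955, -0.237, 0.177], [-0.233, 0.971, 0.048], [-0.184, 0.005, -0.983]]
[-1.567  0.045  1.338  0.888 -0.057  2.058  1.546]
time: 17.68
eef_pos: [0.4563, 0.1136, 0.6246]
tool_rot: [[-0.955, -0.24, 0.177], [-0.235, 0.971, 0.05], [-0.184, 0.006, -0.983]]
```

```bash
python3 -m pendant '[0,0,1,0, 0,0,1,0, 0.9,0.22,1,0, 0.9,0.22,1,0, 0.9,0.22,1,0]'|sed -n 1,3p
python3 -m pendant '[0.9,0.22,1,0, 0.9,0.22,1,0, 0.9,0.22,1,0, 0.9,0.22,1,0, 0.9,0.22,1,0]'|sed -n 1,3p
python3 -c "
from h import *
print(np.array(read_state()['q']).round(3))"
```

```text
time: 18.3
eef_pos: [0.4732, 0.1205, 0.6951]
tool_rot: [[-0.951, -0.231, 0.203], [-0.226, 0.973, 0.051], [-0.21, 0.002, -0.978]]
time: 18.92
eef_pos: [0.5473, 0.1379, 0.7216]
tool_rot: [[-0.93, -0.231, 0.286], [-0.22, 0.973, 0.072], [-0.295, 0.004, -0.955]]
[-0.592  0.277  0.482  0.529 -0.178  2.058  1.551]
```

```bash
python3 -m pendant '[0,0,1,0, 0,0,1,0, 0,0,1,0, 0,0,1,0, 0,0,1,0]'|sed -n 1,3p
python3 -m pendant '[0,0,1,0, 0,0,1,0, 0,0,1,0, 0,0,1,0, 0,0,1,0]'|sed -n 1,3p
python3 -m pendant '[0,0,1,0, 0,0,1,0, 0,0,1,0, 0,0,1,0, 0,0,1,0]'|sed -n 1,3p
python3 -c "
from h import *
print(np.array(read_state()['q']).round(3))"
```

```text
time: 19.55
eef_pos: [0.5303, 0.1342, 0.7589]
tool_rot: [[-0.905, -0.233, 0.356], [-0.214, 0.973, 0.09], [-0.367, 0.005, -0.93]]
time: 20.18
eef_pos: [0.5163, 0.1305, 0.7937]
tool_rot: [[-0.876, -0.233, 0.423], [-0.207, 0.972, 0.107], [-0.436, 0.007, -0.9]]
time: 20.8
eef_pos: [0.5027, 0.127, 0.8272]
tool_rot: [[-0.842, -0.234, 0.487], [-0.198, 0.972, 0.124], [-0.502, 0.008, -0.865]]
[-0.67   0.215  0.622  0.369 -0.231  2.058  1.548]
```

```bash
python3 -m pendant '[0,0,1,0, 0,0,1,0, 0,0,1,0, 0,0,1,0, 0,0,1,0]'|sed -n 1,3p
python3 -m pendant '[0,0,1,0, 0,0,1,0, 0,0,1,0, 0,0,1,0, 0,0,1,0]'|sed -n 1,3p
python3 -m pendant '[0,0,1,0, 0,0,1,0, 0,0,1,0, 0,0,1,0, 0,0,1,0]'|sed -n 1,3p
python3 -m pendant '[0,0,1,0, 0,0,1,0, 0,0,1,0, 0,0,1,0, 0,0,1,0]'|sed -n 1,3p
python3 -c "
from h import *
import pickle
print(np.array(read_state()['q']).round(3))
S,T=get_image('side'),get_image('top');pickle.dump((S,T),open('s3.pkl','wb'))
for n,d in(('side',S),('top',T)): print(n,proj(d,[.459,.1137,.073]),proj(d,[.459,.1137,0]))
c=cv2.resize(S['image'][110:270,120:310],(570,480));t=cv2.resize(T['image'][150:310,150:226],(228,480));cv2.imwrite('pics/d.png',np.hstack([c,t]))"
```

```text
time: 21.42
eef_pos: [0.4893, 0.1235, 0.859]
tool_rot: [[-0.804, -0.234, 0.547], [-0.188, 0.972, 0.139], [-0.565, 0.009, -0.825]]
time: 22.05
eef_pos: [0.4759, 0.12, 0.8889]
tool_rot: [[-0.762, -0.235, 0.604], [-0.178, 0.972, 0.154], [-0.623, 0.01, -0.782]]
time: 22.68
eef_pos: [0.4613, 0.1164, 0.9166]
tool_rot: [[-0.718, -0.236, 0.655], [-0.167, 0.972, 0.168], [-0.676, 0.011, -0.737]]
time: 23.3
eef_pos: [0.4374, 0.109, 0.9387]
tool_rot: [[-0.682, -0.234, 0.692], [-0.156, 0.972, 0.175], [-0.714, 0.012, -0.7]]
[-0.751  0.206  1.339  0.161 -0.838  2.058  1.58 ]
side [197.91030651 189.27431222] [200.42272224 207.94012251]
top [211.41255455 232.30105376] [215.07654447 234.0566767 ]
```

View pics/d.png

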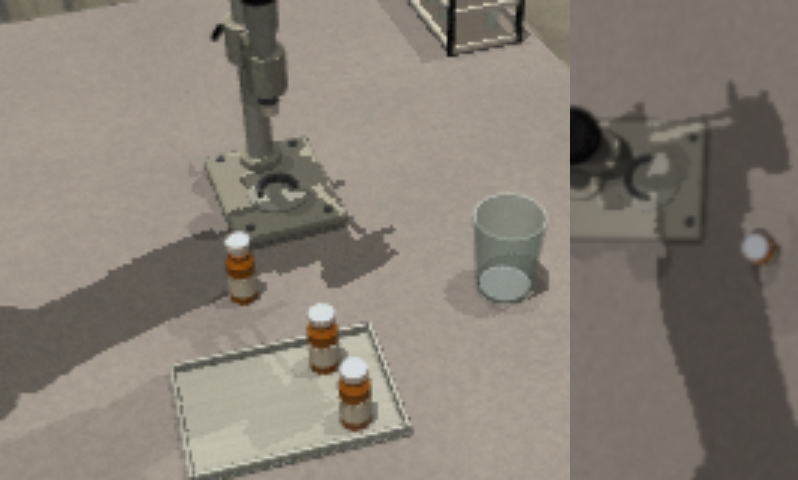

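The side crop shows the vial standing upright at crop (240,270), with everything else untouched. The tool is now tilted 45° and keeps that tilt, so I'll descend vertically onto the vial.

```bash
python3 -m pendant '[0,0,-1,0, 0,0,-1,0, 0,0,-1,0, 0,0,-1,0, 0,0,-1,0]'|sed -n 2,3p
python3 -m pendant '[0,0,-1,0, 0,0,-1,0, 0,0,-1,0, 0,0,-1,0, 0,0,-1,0]'|sed -n 2p
python3 -m pendant '[0,0,-1,0, 0,0,-1,0, 0,0,-1,0, 0,0,-1,0, 0,0,-1,0]'|sed -n 2p
python3 -m pendant '[0,0,-1,0, 0,0,-1,0, 0,0,-1,0, 0,0,-1,0, 0,0,-1,0]'|sed -n 2p
python3 -m pendant '[0,0,-1,0, 0,0,-1,0, 0,0,-1,0, 0,0,-1,0, 0,0,-1,0]'|sed -n 2p
python3 -m pendant '[0,0,-1,0, 0,0,-1,0, 0,0,-1,0, 0,0,-1,0, 0,0,-1,0]'|sed -n 2p
python3 -m pendant '[0,0,-1,0, 0,0,-1,0, 0,0,-1,0, 0,0,-1,0, 0,0,-1,0]'
python3 -c "
from h import *
print(np.array(read_state()['q']).round(3))"
```

```text
eef_pos: [0.4217, 0.0901, 0.9046]
tool_rot: [[-0.719, -0.203, 0.665], [-0.082, 0.974, 0.21], [-0.69, 0.096, -0.717]]
eef_pos: [0.4214, 0.0903, 0.8039]
eef_pos: [0.4212, 0.0905, 0.7044]
eef_pos: [0.434, 0.0918, 0.6351]
eef_pos: [0.4613, 0.0962, 0.5457]
eef_pos: [0.4768, 0.0977, 0.4487]
time: 27.78
eef_pos: [0.4786, 0.0978, 0.3489]
tool_rot: [[-0.757, -0.213, 0.617], [-0.102, 0.972, 0.211], [-0.645, 0.097, -0.758]]
ft_force: [-0.2, -0.2, 0.2]
grip_width: 1.002
grasp_force: 0.0
[-0.013 -0.492 -0.172  2.168 -0.245  0.764  1.673]
```

```bash
python3 -m pendant '[0,0,-1,0, 0,0,-1,0, 0,0,-1,0, 0,0,-1,0, 0,0,-1,0]'|sed -n 2,3p
python3 -m pendant '[-0.26,0.14,-1,0, -0.26,0.14,-1,0, -0.26,0.14,-1,0, -0.26,0.14,-1,0, -0.26,0.14,-0.5,0]'
python3 - <<'E'
from h import *
d=get_image("wrist")
print(np.array(read_state()['q']).round(3))
print(proj(d,[.459,.1137,.073]),proj(d,[.459,.1137,0]),np.round(d["origin"],3))
cv2.imwrite("pics/e.png",d["image"])
E
```

```text
eef_pos: [0.4785, 0.0978, 0.249]
tool_rot: [[-0.757, -0.213, 0.617], [-0.102, 0.972, 0.211], [-0.645, 0.097, -0.758]]
time: 29.02
eef_pos: [0.4582, 0.1064, 0.2015]
tool_rot: [[-0.762, -0.213, 0.612], [-0.105, 0.972, 0.208], [-0.639, 0.094, -0.763]]
ft_force: [-0.9, 0.9, 0.3]
grip_width: 0.996
grasp_force: 0.0
[ 0.552 -0.487 -0.683  2.417 -0.844  0.532  2.186]
[250.68077765 102.27863113] [245.12382421  57.18586337] [0.314 0.07  0.265]
```

View pics/e.png

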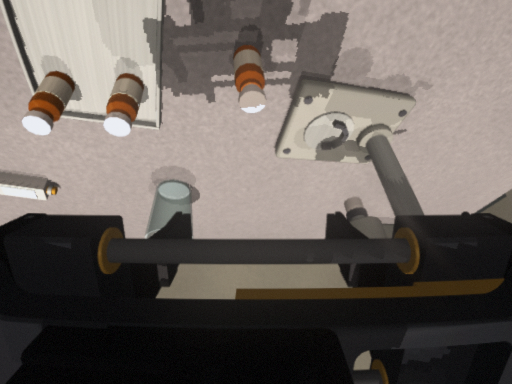

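The vial's stopper appears at (251,101), as predicted. The press is on the right with its anvil at (328,131).

```bash
python3 -m pendant '[0.5,0,-1,0, 0.3,0,-1,0, 0,0,-1,0, 0,0,-1,0, 0,0,-1,0]'
python3 -c "
from h import *
print(np.array(read_state()['q']).round(3))"
python3 -m pendant '[-0.35,0.15,0,0, -0.35,0.15,0,0, 0,0,0,0]'|sed -n 2,3p
python3 -c "
from h import *
print(np.array(read_state()['q']).round(3))"
```

```text
time: 29.7
eef_pos: [0.4875, 0.1139, 0.1187]
tool_rot: [[-0.776, -0.205, 0.596], [-0.105, 0.974, 0.199], [-0.622, 0.092, -0.778]]
ft_force: [-0.5, -0.0, -0.7]
grip_width: 1.003
grasp_force: 0.0
[ 1.076 -0.334 -1.236  2.417 -1.264  0.374  2.6  ]
eef_pos: [0.4816, 0.122, 0.1229]
tool_rot: [[-0.78, -0.206, 0.59], [-0.108, 0.974, 0.198], [-0.616, 0.091, -0.783]]
[ 1.071 -0.397 -1.236  2.416 -1.266  0.423  2.562]
```

```bash
cat > kin.py <<'E'
import numpy as np, itertools
from scipy.optimize import least_squares
from scipy.spatial.transform import Rotation as Ro
Q=np.array([[-1.275,.332,-.065,1.46,.022,1.35,-.088],[-.987,-.077,.131,1.751,.01,1.467,.395],[-.37,.27,.92,1.8,-.23,1.19,1.87],[-.989,-.09,.615,1.717,.052,1.498,1.431],[-.987,-.015,.645,1.248,.009,1.906,1.472],[-1.141,.071,.901,1.015,-.063,2.057,1.538],[-.67,.215,.622,.369,-.231,2.058,1.548],[-.013,-.492,-.172,2.168,-.245,.764,1.673],[.552,-.487,-.683,2.417,-.844,.532,2.186],[1.071,-.397,-1.236,2.416,-1.266,.423,2.562]])
P=np.array([[.1957,.5932,.241],[.3364,.3122,.3216],[.4776,-.2592,.181],[.4588,.1136,.3352],[.459,.1137,.5344],[.4584,.1134,.614],[.5027,.127,.8272],[.4786,.0978,.3489],[.4582,.1064,.2015],[.4816,.122,.1229]])
Y=np.array([[.313,.95,0],[.313,.95,0],[.313,.95,0],[-.237,.971,0],[-.237,.971,0],[-.237,.972,0],[-.234,.972,.008],[-.213,.972,.097],[-.213,.972,.094],[-.206,.974,.091]])
Z=np.array([[0,0,-1]]*5+[[.024,.006,-1],[.487,.124,-.865],[.617,.211,-.758],[.612,.208,-.763],[.59,.198,-.783]])
def fk(q,p,s):
    h,a,b,L,y0,y7,ox,oy=p
    q=q*s
    R=Ro.from_euler('z',y0+q[0])*Ro.from_euler('y',q[1]);x=np.array([ox,oy,h])+R.apply([0,0,a])
    R=R*Ro.from_euler('z',q[2])*Ro.from_euler('y',q[3]);x=x+R.apply([0,0,b])
    R=R*Ro.from_euler('z',q[4])*Ro.from_euler('y',q[5])*Ro.from_euler('z',q[6]+y7);x=x+R.apply([0,0,L])
    return x,R.as_matrix()
def res(p,s,w=.3):
    r=[]
    for q,x,y,z in zip(Q,P,Y,Z):
        X,R=fk(q,p,s);r+=[X-x,w*(R[:,1]-y),w*(R[:,2]-z)]
    return np.concatenate(r)
if __name__=="__main__":
    best=[]
    for s in itertools.product([1,-1],repeat=4):
        s=np.array([s[0],1,s[1],1,s[2],1,s[3]])
        for y0 in(0,1.57,3.14,-1.57):
            for y7 in(0,1.57,3.14,-1.57):
                p0=[.252,.436,.495,.314,y0,y7,0,0]; best.append((np.sum(res(p0,s)**2),s,p0))
    best.sort(key=lambda t:t[0]);out=[]
    for _,s,p0 in best[:12]:
        f=least_squares(res,p0,args=(s,));out.append((f.cost,s,f.x))
    out.sort(key=lambda t:t[0])
    for o in out[:3]: print(o[0],o[1],o[2].round(4))
    np.savez("kin.npz",p=out[0][2],s=out[0][1])
E
python3 kin.py
```

```text
0.0008883727712930908 [-1  1 -1  1 -1  1 -1] [ 0.2194  0.4586  0.4888  0.2982 -0.0367  1.5371  0.0184 -0.017 ]
0.0008883727712931952 [-1  1 -1  1 -1  1 -1] [ 0.2194  0.4586  0.4888  0.2982 -0.0367  1.5371  0.0184 -0.017 ]
0.0008883727712933463 [-1  1 -1  1 -1  1 -1] [ 0.2194  0.4586  0.4888  0.2982 -0.0367  1.5371  0.0184 -0.017 ]
```

```bash
cat > ik.py <<'E'
from kin import *
k=np.load("kin.npz");p,s=k["p"],k["s"]
lo=np.array([-2.6,-.5,-1.47,.16,-1.27,.06,-2.6])+.05;hi=np.array([2.6,2.12,1.34,2.42,4.41,2.06,2.6])-.05
def ik(x,R,seeds):
    b=None
    for q0 in seeds:
        f=least_squares(lambda q:np.r_[fk(q,p,s)[0]-x,.3*(fk(q,p,s)[1]-R).ravel(),.003*(q-q0)],np.clip(q0,lo+.01,hi-.01),bounds=(lo,hi))
        X,RR=fk(f.x,p,s);e=np.linalg.norm(X-x)*1000;a=np.degrees(np.arccos(np.clip((np.trace(R.T@RR)-1)/2,-1,1)))
        if b is None or e+a*5<b[0]: b=(e+a*5,e,a,f.x)
    return b
E
python3 - <<'E'
from ik import *
from workcell import read_state
st=read_state();R0=np.array(st["tool_rot"]);q=np.array(st["q"]);rng=np.random.default_rng(0)
seeds=[q,np.array([-.013,-.4,-.172,2.1,-.245,.764,1.673])]+[rng.uniform(lo,hi) for _ in range(6)]
for psi in range(-120,121,20):
    R=Ro.from_euler('z',psi,degrees=True).as_matrix()@R0;h=R[:2,2]/np.linalg.norm(R[:2,2])
    o=[]
    for n,v,z in(("pick",[.459,.1137],.035),("press",[.5285,.228],.06),("tray",[.42,-.035],.04)):
        b=ik(np.r_[np.array(v)-.004*h,z],R,seeds);o.append((n,round(b[1],1),round(b[2],1),b[3].round(2).tolist()))
    print(psi,round(np.degrees(np.arctan2(h[1],h[0]))),*o)
E
```

```text
-120 -101 ('pick', np.float64(0.0), np.float64(0.0), [-1.11, 0.61, 0.61, 1.84, 0.18, 1.24, -0.96]) ('press', np.float64(0.0), np.float64(0.0), [-1.07, 0.77, 0.55, 1.48, 0.11, 1.45, -0.95]) ('tray', np.float64(0.0), np.float64(0.0), [-1.05, 0.46, 0.74, 2.1, 0.33, 1.06, -0.87])
-100 -81 ('pick', np.float64(0.0), np.float64(0.0), [-1.2, 0.51, 0.59, 1.97, 0.37, 1.07, -0.85]) ('press', np.float64(0.0), np.float64(0.0), [-1.16, 0.67, 0.53, 1.63, 0.28, 1.26, -0.8]) ('tray', np.float64(0.0), np.float64(0.0), [-1.15, 0.34, 0.75, 2.24, 0.56, 0.9, -0.81])
-80 -61 ('pick', np.float64(0.0), np.float64(0.0), [-1.27, 0.41, 0.59, 2.13, 0.58, 0.89, -0.77]) ('press', np.float64(0.0), np.float64(0.0), [-1.22, 0.56, 0.51, 1.79, 0.45, 1.05, -0.67]) ('tray', np.float64(5.9), np.float64(0.6), [-0.11, 0.16, -0.39, 2.37, 1.01, 0.91, -0.91])
-60 -41 ('pick', np.float64(0.0), np.float64(0.0), [-1.32, 0.29, 0.61, 2.28, 0.84, 0.7, -0.71]) ('press', np.float64(0.0), np.float64(0.0), [-1.26, 0.45, 0.5, 1.96, 0.64, 0.83, -0.55]) ('tray', np.float64(48.0), np.float64(4.6), [-0.05, 0.12, -0.4, 2.37, 1.08, 0.75, -0.61
[... 1785 characters left out ...]
64(0.0), [-0.82, 0.58, 0.83, 1.91, -1.17, 1.29, -2.55]) ('tray', np.float64(0.0), np.float64(0.0), [0.47, 0.36, -0.06, 2.08, -0.57, 1.17, -2.38])
100 119 ('pick', np.float64(0.0), np.float64(0.0), [0.24, 0.47, -0.24, 1.94, -0.5, 1.16, -2.48]) ('press', np.float64(0.0), np.float64(0.0), [-0.39, 0.56, 0.29, 1.74, -0.79, 1.3, -2.51]) ('tray', np.float64(0.0), np.float64(0.0), [0.42, 0.44, -0.11, 1.96, -0.4, 1.29, -2.26])
120 139 ('pick', np.float64(0.0), np.float64(0.0), [0.16, 0.55, -0.26, 1.81, -0.33, 1.31, -2.36]) ('press', np.float64(0.0), np.float64(0.0), [-0.01, 0.66, -0.29, 1.58, -0.37, 1.35, -2.55]) ('tray', np.float64(0.0), np.float64(0.0), [0.34, 0.5, -0.14, 1.87, -0.23, 1.39, -2.13])
```

```bash
python3 - <<'E'
from ik import *
from workcell import read_state
st=read_state();R0=np.array(st["tool_rot"]);q=np.array(st["q"]);x=np.array(st["eef_pos"])
def step(q,x,R):
    b=ik(x,R,[q]);return b
def path(q,x0,x1,a0,a1,n,every=4):
    for i in range(1,n+1):
        t=i/n;R=Ro.from_euler('z',a0+(a1-a0)*t,degrees=True).as_matrix()@R0
        b=ik(x0+(x1-x0)*t,R,[q]);q=b[3]
        if i%every==0 or i==n: print(round(a0+(a1-a0)*t),b[1].round(1),b[2].round(1),q.round(2).tolist())
    return q
W=np.array([.58,.10,.22]);print("to W");q=path(q,x,W,0,0,6,6)
print("yaw");q=path(q,W,W,0,-240,30,3)
for a in(-240,-230,-220,-210):
    print("a",a,"heading",a+379);qq=path(q,W,W,-240,a,4,4)
    qq=path(qq,W,np.array([.459,.1137,.12]),a,a,8,8);qq=path(qq,np.array([.459,.1137,.12]),np.array([.459,.1137,.032]),a,a,5,5)
    qq=path(qq,np.array([.459,.1137,.032]),np.array([.5285,.225,.058]),a,a,8,8)
E
```

```text
to W
0 0.0 0.0 [1.25, -0.41, -1.22, 2.14, -1.0, 0.68, 2.34]
yaw
-24 0.0 0.0 [1.15, -0.45, -1.28, 2.12, -0.48, 0.52, 1.42]
-48 15.5 1.1 [1.16, -0.45, -1.42, 2.04, 0.04, 0.67, 0.54]
-72 60.7 5.0 [1.14, -0.45, -1.42, 1.99, 0.17, 0.91, 0.1]
-96 105.3 9.5 [1.16, -0.45, -1.42, 1.93, 0.16, 1.13, -0.21]
-120 145.4 13.7 [1.23, -0.45, -1.42, 1.88, 0.09, 1.33, -0.48]
-144 177.2 17.0 [1.32, -0.45, -1.42, 1.83, -0.02, 1.51, -0.76]
-168 196.8 19.0 [1.43, -0.45, -1.42, 1.8, -0.17, 1.65, -1.07]
-192 201.3 19.5 [1.54, -0.45, -1.42, 1.8, -0.36, 1.75, -1.41]
-216 189.9 18.3 [1.63, -0.45, -1.42, 1.81, -0.56, 1.79, -1.76]
-240 164.6 15.7 [1.71, -0.45, -1.42, 1.85, -0.75, 1.77, -2.1]
a -240 heading 139
-240 164.6 15.7 [1.71, -0.45, -1.42, 1.85, -0.75, 1.77, -2.1]
-240 122.5 11.4 [1.6, -0.45, -1.42, 2.08, -0.73, 1.63, -2.03]
-240 159.3 14.2 [1.56, -0.45, -1.42, 2.21, -0.76, 1.48, -1.99]
-240 195.9 17.2 [1.41, -0.45, -1.42, 2.12, -0.87, 1.47, -2.18]
a -230 heading 149
-230 176.7 17.0 [1.68, -0.45, -1.42, 1.83, -0.67, 1.79, -1.96]
-230 133.5 12.6 [1.57, -0.45, -1.42, 2.06, -0.66, 1.65, -1.92]
-230 169.1 15.3 [1.52, -0.45, -1.42, 2.19, -0.69, 1.5, -1.88]
-230 207.7 18.7 [1.39, -0.45, -1.42, 2.1, -0.79, 1.5, -2.06]
a -220 heading 159
-220 186.6 18.0 [1.65, -0.45, -1.42, 1.82, -0.59, 1.79, -1.82]
-220 142.8 13.5 [1.53, -0.45, -1.42, 2.05, -0.58, 1.66, -1.8]
-220 177.3 16.3 [1.49, -0.45, -1.42, 2.17, -0.61, 1.5, -1.76]
-220 218.1 20.0 [1.37, -0.45, -1.42, 2.08, -0.72, 1.52, -1.93]
a -210 heading 169
-210 194.2 18.8 [1.61, -0.45, -1.42, 1.81, -0.51, 1.79, -1.67]
-210 150.1 14.3 [1.49, -0.45, -1.42, 2.03, -0.51, 1.66, -1.67]
-210 183.8 17.0 [1.45, -0.45, -1.42, 2.16, -0.54, 1.5, -1.65]
-210 226.8 21.0 [1.34, -0.45, -1.42, 2.06, -0.64, 1.52, -1.81]
```

```bash
cat > sim.py <<'E'
from ik import *
from workcell import read_state
st=read_state();R0=np.array(st["tool_rot"]);q=np.array(st["q"]);x=np.array(st["eef_pos"])
def path(q,x0,x1,a0,a1,n,every=99):
    x0=np.array(x0);x1=np.array(x1);w=[0,0]
    for i in range(1,n+1):
        t=i/n;R=Ro.from_euler('z',a0+(a1-a0)*t,degrees=True).as_matrix()@R0
        b=ik(x0+(x1-x0)*t,R,[q]);dq=np.abs(b[3]-q).max();q=b[3];w=[max(w[0],b[1]),max(w[1],b[2])]
        if i%every==0 or i==n: print(round(a0+(a1-a0)*t),"end",b[1].round(1),b[2].round(1),"worst",np.round(w,1),q.round(2).tolist())
    return q
E
python3 - <<'E'
from sim import *
for W in([.70,.12,.25],[.78,.14,.25]):
    print(W);qw=path(q,x,W,0,0,15)
    qa=path(qw,W,[.58,.10,.2],0,-240,30,6)
    for a in(-240,-225):
        print("a",a);qq=path(qa,[.58,.1,.2],[.58,.1,.2],-240,a,2)
        V=[.459,.1137,.12];V0=[.459,.1137,.032]
        qq=path(qq,[.58,.1,.2],V,a,a,8);qq=path(qq,V,V0,a,a,5);qq=path(qq,V0,[.5285,.225,.058],a,a,8)
E
```

```text
[0.7, 0.12, 0.25]
0 end 54.7 2.2 worst [54.7  2.2] [1.51, -0.45, -1.42, 1.95, -1.01, 0.75, 2.29]
-48 end 75.7 4.9 worst [75.7  4.9] [1.26, -0.45, -1.42, 1.95, -0.1, 0.67, 0.72]
-96 end 147.5 13.1 worst [147.5  13.1] [1.22, -0.45, -1.42, 1.88, 0.13, 1.09, -0.13]
-144 end 207.0 19.9 worst [207.   19.9] [1.34, -0.45, -1.42, 1.81, -0.03, 1.47, -0.74]
-192 end 218.5 21.2 worst [221.6  21.5] [1.53, -0.45, -1.42, 1.8, -0.37, 1.72, -1.41]
-240 end 169.6 16.2 worst [221.6  21.5] [1.7, -0.45, -1.42, 1.88, -0.75, 1.73, -2.09]
a -240
-240 end 169.6 16.2 worst [169.6  16.2] [1.7, -0.45, -1.42, 1.88, -0.75, 1.73, -2.09]
-240 end 122.5 11.4 worst [163.   15.5] [1.6, -0.45, -1.42, 2.08, -0.73, 1.63, -2.03]
-240 end 159.3 14.2 worst [159.3  14.2] [1.56, -0.45, -1.42, 2.21, -0.76, 1.48, -1.99]
-240 end 195.9 17.2 worst [195.9  17.2] [1.41, -0.45, -1.42, 2.12, -0.87, 1.47, -2.18]
a -225
-225 end 186.6 17.9 worst [186.6  17.9] [1.65, -0.45, -1.42, 1.86, -0.63, 1.76, -1.88]
-225 end 138.4 13.1 worst [179.8  17.3] [1.55, -0.45, -1.42, 2.06, -0.62, 1.66, -1.86]
-225 end 173.4 15.8 worst [173.4  15.8] [1.51
[... 658 characters left out ...]
0
-240 end 169.6 16.2 worst [169.6  16.2] [1.7, -0.45, -1.42, 1.88, -0.75, 1.73, -2.09]
-240 end 122.5 11.4 worst [163.   15.5] [1.6, -0.45, -1.42, 2.08, -0.73, 1.63, -2.03]
-240 end 159.3 14.2 worst [159.3  14.2] [1.56, -0.45, -1.42, 2.21, -0.76, 1.48, -1.99]
-240 end 195.9 17.2 worst [195.9  17.2] [1.41, -0.45, -1.42, 2.12, -0.87, 1.47, -2.18]
a -225
-225 end 186.6 17.9 worst [186.6  17.9] [1.65, -0.45, -1.42, 1.86, -0.63, 1.76, -1.88]
-225 end 138.4 13.1 worst [179.8  17.3] [1.55, -0.45, -1.42, 2.06, -0.62, 1.66, -1.86]
-225 end 173.4 15.8 worst [173.4  15.8] [1.51, -0.45, -1.42, 2.18, -0.65, 1.5, -1.82]
-225 end 213.1 19.3 worst [213.1  19.3] [1.38, -0.45, -1.42, 2.09, -0.76, 1.51, -2.0]
```

```bash
python3 -m pendant '[1,0,0.5,0, 1,0,0.5,0, 1,0,0.5,0, 1,0,0.5,0, 1,0,0.5,0]'|sed -n 1,3p
python3 -c "
from h import *
print(np.array(read_state()['q']).round(3))"
python3 -m pendant '[1,0,0.2,-1, 0.5,0,0.2,-1, 0,0,0,-1, 0,0,0,-1]'|sed -n 1,3p
python3 -c "
from h import *
print(np.array(read_state()['q']).round(3))"
```

```text
time: 30.7
eef_pos: [0.5587, 0.1192, 0.1594]
tool_rot: [[-0.795, -0.201, 0.573], [-0.11, 0.976, 0.19], [-0.597, 0.088, -0.798]]
[ 1.28  -0.11  -1.454  2.2   -0.537  0.349  1.985]
time: 31.2
eef_pos: [0.553, 0.1193, 0.1516]
tool_rot: [[-0.832, 0.039, 0.553], [0.08, 0.995, 0.052], [-0.548, 0.088, -0.832]]
[ 1.119  0.004 -1.459  2.174  0.352  0.415  0.884]
```

```bash
python3 - <<'E'
from sim import *
W=[.66,.08,.22]
qw=path(q,x,W,0,-40,10)
qa=path(qw,W,W,-40,-220,24,4)
V=[.466,.108,.13];V0=[.466,.108,.034]
qq=path(qa,W,V,-220,-220,12,4);qq=path(qq,V,V0,-220,-220,5)
A=[.538,.21,.06]
qq=path(qq,V0,[.57,.13,.06],-220,-220,8);qq=path(qq,[.57,.13,.06],A,-220,-220,5)
print(ik(np.array(A),Ro.from_euler('z',-220,degrees=True).as_matrix()@R0,[np.array([0,.6,0,1.6,-.4,1.3,-2.3]),np.array([-.4,.6,.3,1.7,-.8,1.3,-2.4])]))
E
```

```text
-40 end 0.0 0.0 worst [0.1 0. ] [0.45, 0.35, -1.02, 1.79, 0.96, 1.06, -0.13]
-70 end 0.0 0.0 worst [0. 0.] [0.2, 0.5, -0.87, 1.57, 0.97, 1.44, -0.58]
-100 end 0.0 0.0 worst [0. 0.] [0.06, 0.65, -0.75, 1.32, 0.87, 1.74, -0.94]
-130 end 0.0 0.0 worst [0. 0.] [0.01, 0.78, -0.66, 1.09, 0.7, 1.95, -1.31]
-160 end 0.1 0.0 worst [0.1 0. ] [-0.11, 0.8, -0.29, 0.93, 0.29, 2.01, -1.61]
-190 end 0.0 0.0 worst [1.2 0.2] [-0.12, 0.8, -0.05, 0.92, -0.09, 2.0, -1.98]
-220 end 0.0 0.0 worst [1.2 0.2] [-0.04, 0.71, 0.01, 1.06, -0.34, 1.85, -2.38]
-220 end 0.0 0.0 worst [0. 0.] [-0.06, 0.58, 0.01, 1.33, -0.34, 1.72, -2.35]
-220 end 0.0 0.0 worst [0. 0.] [-0.07, 0.48, 0.0, 1.55, -0.34, 1.6, -2.32]
-220 end 0.0 0.0 worst [0. 0.] [-0.09, 0.39, -0.01, 1.76, -0.35, 1.49, -2.31]
-220 end 0.0 0.0 worst [0. 0.] [-0.08, 0.52, -0.01, 1.8, -0.35, 1.32, -2.24]
-220 end 0.0 0.0 worst [0. 0.] [-0.1, 0.67, -0.01, 1.49, -0.35, 1.46, -2.32]
-220 end 0.0 0.0 worst [0. 0.] [-0.2, 0.63, -0.05, 1.56, -0.39, 1.4, -2.42]
(np.float64(0.008976275827488823), np.float64(0.0049616327765142), np.float64(0.0008029286101949246), array([-0.17797627,  0.63064651, -0.08030771,  1.55692274, -0.37742821,
        1.3916298 , -2.43258847]))
```

```bash
python3 -m pendant '[1,-0.4,0.5,-0.6, 1,-0.4,0.5,-0.6, 0.5,-0.4,0.5,-0.8, 0.5,-0.4,0.5,-1, 0,-0.4,0.5,-1]'|sed -n 1,3p
python3 -m pendant '[0,0,0,-1, 0,0,0,-1, 0,0,0,-1, 0,0,0,-1, 0,0,0,-1]'|sed -n 1,3p
python3 -c "
from h import *
print(np.array(read_state()['q']).round(3))"
```

```text
time: 31.82
eef_pos: [0.6073, 0.0818, 0.1994]
tool_rot: [[-0.675, 0.545, 0.498], [0.499, 0.834, -0.236], [-0.544, 0.089, -0.834]]
time: 32.45
eef_pos: [0.6069, 0.0825, 0.1991]
tool_rot: [[-0.197, 0.953, 0.231], [0.815, 0.29, -0.501], [-0.544, 0.09, -0.834]]
[ 0.22   0.486 -0.94   1.651  0.955  1.474 -0.668]
```

```bash
python3 -m pendant '[0,0,0,-1, 0,0,0,-1, 0,0,0,-1, 0,0,0,-1, 0,0,0,-1]'|sed -n 1,3p
python3 -m pendant '[0,0,0,-1, 0,0,0,-1, 0,0,0,-1, 0,0,0,-1, 0,0,0,-1]'|sed -n 1,3p
python3 -m pendant '[-0.7,0.13,0,-1, -0.7,0.13,0,-1, -0.7,0.13,0,-1, -0.7,0.13,0,-1, -0.7,0.13,0,-1]'|sed -n 1,3p
python3 -m pendant '[-0.7,0.13,0,-1, -0.7,0.13,0,-1, -0.7,0.13,0,-1, -0.7,0.13,0,-0.75, 0,0,0,0]'|sed -n 1,3p
python3 -c "
from h import *
s=read_state();print(np.array(s['q']).round(3));R=np.array(s['tool_rot']);h=R[:2,2]/np.hypot(*R[:2,2]);print('heading',np.degrees(np.arctan2(h[1],h[0])),'tcp target',np.array([.459,.1137])-.013*h,s['eef_pos'])"
```

```text
time: 33.08
eef_pos: [0.6069, 0.0826, 0.1991]
tool_rot: [[0.374, 0.916, -0.144], [0.751, -0.39, -0.532], [-0.544, 0.091, -0.834]]
time: 33.7
eef_pos: [0.607, 0.0826, 0.199]
tool_rot: [[0.77, 0.451, -0.451], [0.335, -0.888, -0.316], [-0.543, 0.092, -0.835]]
time: 34.33
eef_pos: [0.5366, 0.0954, 0.1988]
tool_rot: [[0.806, -0.226, -0.548], [-0.239, -0.97, 0.049], [-0.542, 0.092, -0.835]]
time: 34.95
eef_pos: [0.4804, 0.1048, 0.1991]
tool_rot: [[0.581, -0.678, -0.45], [-0.608, -0.729, 0.313], [-0.541, 0.092, -0.836]]
[ 0.388  0.481 -0.609  1.538 -0.149  1.606 -2.543]
heading 145.140489070924 tcp target [0.46966723 0.10626964] [0.48039073 0.10479737 0.19912172]
```

```bash
python3 -m pendant '[-0.16,0.06,-0.6,0.75, -0.16,0.06,-1,0.75, -0.16,0.07,-1,0, 0,0,-1,0, 0,0,-1,0]' 0.4 15|sed -n 1,3p
python3 -m pendant '[0,0,0,0]'|sed -n 1,5p
python3 - <<'E'
from h import *
d=get_image("wrist");s=read_state();R=np.array(s['tool_rot']);h=R[:2,2]/np.hypot(*R[:2,2]);print(np.array(s['q']).round(2),'target',np.array([.459,.1137])-.013*h,s['eef_pos'])
print(proj(d,[.459,.1137,.073]),proj(d,[.459,.1137,0]))
cv2.imwrite("pics/f.png",d["image"])
E
```

```text
time: 35.58
eef_pos: [0.4717, 0.1099, 0.1057]
tool_rot: [[0.696, -0.51, -0.506], [-0.471, -0.856, 0.214], [-0.542, 0.09, -0.835]]
time: 35.7
eef_pos: [0.4708, 0.1096, 0.1055]
tool_rot: [[0.694, -0.51, -0.509], [-0.472, -0.855, 0.214], [-0.544, 0.091, -0.834]]
ft_force: [-0.1, -1.4, -0.2]
grip_width: 0.702
[ 0.33  0.61 -0.62  1.58 -0.02  1.51 -2.41] target [0.47097498 0.10864036] [0.47123375 0.10984932 0.1065208 ]
[257.96570032 206.4618505 ] [250.40551902 139.26245315]
```

View pics/f.png

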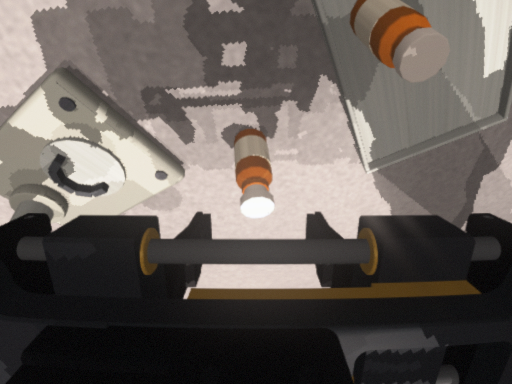

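The wrist view shows the vial's stopper at (257,206), as predicted. The anvil disc is centred near (84,168) on the left. I'll descend and grip, and measure the anvil from this picture too.

```bash
python3 -m pendant '[0,-0.06,-1,0, 0,0,-1,0, 0,0,-1,0, 0,0,-0.65,0]'|sed -n 1,4p
python3 -m pendant '[0,0,0,0, 0,0,0,0, 0,0,0,0, 0,0,0,0, 0,0,0,0]' -1 15
python3 - <<'E'
from h import *
im=cv2.imread("pics/f.png");hs=cv2.cvtColor(im,cv2.COLOR_BGR2HSV);d=get_image("wrist")
print("sat/val disc,base",hs[150,80],hs[185,60],hs[120,100],hs[175,140],hs[178,75])
m=cv2.inRange(hs,(0,0,0),(179,255,60));m[:,:40]=0;m[:140]=0;m[200:]=0;m[:,125:]=0
N,_,st,ce=cv2.connectedComponentsWithStats(m);print(st.tolist(),ce.round(1).tolist())
c=cv2.resize(d["image"][90:260,0:250],(750,510));cv2.imwrite("pics/g.png",c)
E
```

```text
time: 36.25
eef_pos: [0.4708, 0.1087, 0.0322]
tool_rot: [[0.694, -0.51, -0.508], [-0.472, -0.855, 0.214], [-0.544, 0.091, -0.834]]
ft_force: [0.1, 0.4, 1.1]
time: 36.88
eef_pos: [0.4716, 0.1089, 0.0342]
tool_rot: [[0.695, -0.51, -0.506], [-0.472, -0.855, 0.214], [-0.542, 0.09, -0.835]]
ft_force: [0.1, -0.6, 2.7]
grip_width: 0.314
grasp_force: 14.8
sat/val disc,base [ 20  13 234] [150   7  71] [ 23  22 237] [ 22  19 237] [ 18  11 235]
[[0, 0, 512, 384, 196066], [49, 154, 59, 38, 542]] [[256.0, 191.5], [68.0, 176.7]]
```

View pics/g.png

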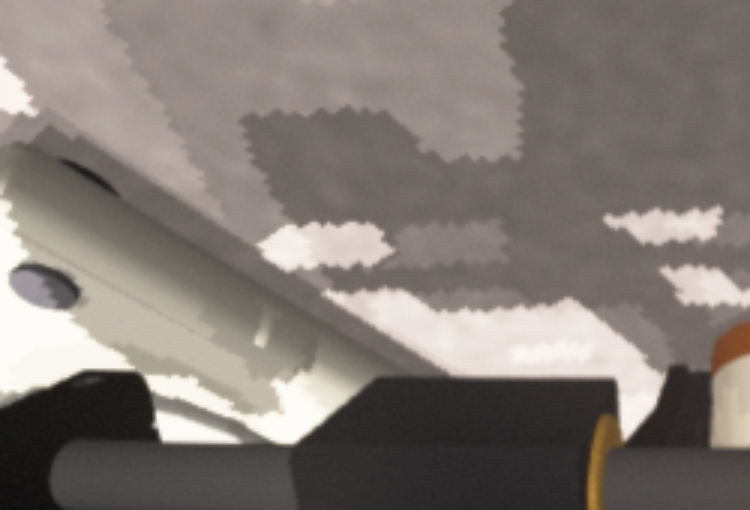

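```bash
python3 - <<'E'
from h import *
import pickle
w=pickle.load(open("w1.pkl","rb"))
Rt=np.array([[-.9496,.3134,0],[.3134,.9496,0],[0,.0005,-1]]);t=np.array([.4776,-.2592,.181])
ro=Rt.T@(np.array(w["origin"])-t);rr=Rt.T@np.array(w["rotation"])
R=np.array([[.694,-.51,-.509],[-.472,-.855,.214],[-.544,.091,-.834]])
d=dict(w);d["origin"]=np.array([.4712,.1098,.1065])+R@ro;d["rotation"]=R@rr
print("check vial",proj(d,[.459,.1137,.073]))
for uv in((83.5,168.5),(81,168)):print(onz(d,uv,.024))
print("base corner",onz(d,(183,172),.02),"hole",onz(d,(67,103),.02))
for X in([.5285,.229,.024],[.5285,.226,.024]):print(proj(d,X))
for a in(0,90,180,270):print(a,proj(d,[.5285+.032*np.cos(np.radians(a)),.2275+.032*np.sin(np.radians(a)),.024]))
im=cv2.imread("pics/f.png");c=cv2.resize(im[125:215,20:140],None,fx=5,fy=5,interpolation=cv2.INTER_CUBIC);cv2.imwrite("pics/h.png",c)
print(np.array(read_state()["q"]).round(2))
E
```

```text
check vial [257.00986897 209.79966285]
[0.53156628 0.22644183 0.024     ]
[0.533056   0.22752014 0.024     ]
base corner [0.4794001 0.169173  0.02     ] hole [0.57262058 0.18662931 0.02      ]
[ 85.22418068 172.23548495]
[ 87.48935299 170.66855355]
0 [ 48.02779345 146.80769442]
90 [ 63.67896042 187.25635489]
180 [119.15093183 192.17855162]
270 [112.14655462 153.75249704]
[ 0.31  0.71 -0.59  1.61  0.03  1.4  -2.4 ]
```

View pics/h.png

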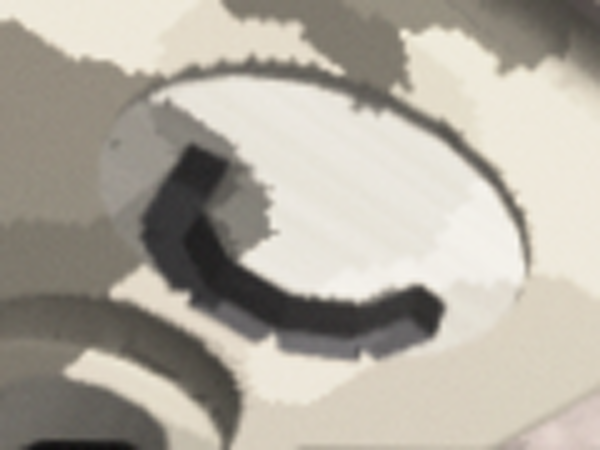

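The crop shows the anvil disc centred at crop (313,220), raw (82.6,169), with the stop at the back. Combining the views puts the anvil at about (0.530, 0.228). I'll carry the vial in from the front, low.

```bash
python3 -m pendant '[0.3,0,0.7,0, 0.85,0.4,0.68,0, 0.9,0.45,0,0]'
python3 -m pendant '[0.25,0.77,0,0, 0.25,0.77,0,0, 0.25,0.77,0,0, 0.25,0.77,0,0]'
python3 -c "
from h import *
print(np.array(read_state()['q']).round(3))"
```

```text
time: 37.3
eef_pos: [0.514, 0.126, 0.0634]
tool_rot: [[0.696, -0.511, -0.504], [-0.472, -0.855, 0.215], [-0.541, 0.088, -0.836]]
ft_force: [-0.4, 0.5, -1.4]
grip_width: 0.312
grasp_force: 14.8
time: 37.8
eef_pos: [0.5323, 0.1886, 0.0615]
tool_rot: [[0.695, -0.51, -0.507], [-0.471, -0.856, 0.214], [-0.543, 0.09, -0.835]]
ft_force: [0.5, 0.6, -0.5]
grip_width: 0.31
grasp_force: 14.8
[ 0.159  0.796 -0.591  1.387  0.015  1.494 -2.512]
```

```bash
python3 -m pendant '[0.27,0.8,0,0, 0.27,0.7,0,0, 0,0,0,0]'
python3 - <<'E'
from h import *
import pickle
print(np.array(read_state()['q']).round(3))
S,T=get_image('side'),get_image('top');pickle.dump((S,T),open('s4.pkl','wb'))
hs=cv2.cvtColor(S["image"],cv2.COLOR_BGR2HSV)
m=cv2.inRange(hs,(5,110,40),(20,255,255));m[:140]=0;m[200:]=0;m[:,:190]=0;m[:,240:]=0
N,_,st,ce=cv2.connectedComponentsWithStats(m);print([(st[i].tolist(),ce[i].round(1).tolist()) for i in range(1,N) if st[i,4]>5])
cv2.imwrite('pics/i.png',cv2.resize(S['image'][90:200,160:270],None,fx=5,fy=5,interpolation=cv2.INTER_CUBIC))
X=np.array(read_state()["eef_pos"])+[-.013,.004,0];print(X,proj(S,[X[0],X[1],.027]),proj(S,[X[0],X[1],.073]))
E
```

```text
time: 38.17
eef_pos: [0.543, 0.219, 0.0615]
tool_rot: [[0.696, -0.509, -0.507], [-0.47, -0.856, 0.214], [-0.543, 0.089, -0.835]]
ft_force: [0.0, -0.3, -1.8]
grip_width: 0.315
grasp_force: 14.8
[ 0.1    0.823 -0.578  1.334  0.003  1.501 -2.542]
[([209, 163, 4, 5, 11], [210.2, 164.9]), ([210, 172, 8, 5, 18], [213.5, 174.4])]
[0.53017512 0.22110478 0.06130479] [212.91034424 174.14962709] [211.80292005 162.4662272 ]
```

View pics/i.png

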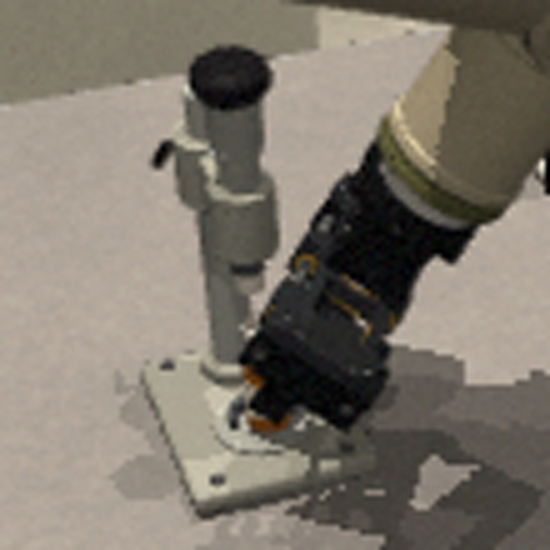

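The crop (10th and last view) shows the vial over the anvil at crop (268,425), just clear of the ram. I'll feel for the rear stop in small steps.

```bash
for i in 1 ; do python3 -m pendant '[0,0.12,-0.05,0]'|sed -n 2,4p;  python3 -m pendant '[0,0.12,0,0]'|sed -n 2,4p; python3 -m pendant '[0,0.1,0,0, 0,0,0,0]'|sed -n 2,4p; done
```

```text
eef_pos: [0.5434, 0.2189, 0.0604]
tool_rot: [[0.695, -0.511, -0.506], [-0.473, -0.855, 0.214], [-0.542, 0.09, -0.835]]
ft_force: [-0.2, 0.0, -0.5]
eef_pos: [0.5432, 0.2218, 0.0604]
tool_rot: [[0.695, -0.511, -0.507], [-0.472, -0.855, 0.215], [-0.543, 0.09, -0.835]]
ft_force: [-0.1, 0.2, -0.8]
eef_pos: [0.543, 0.2244, 0.0605]
tool_rot: [[0.695, -0.51, -0.507], [-0.471, -0.856, 0.214], [-0.543, 0.09, -0.835]]
ft_force: [0.0, 0.2, 0.2]
```

```bash
python3 -m pendant '[0,0.08,0,0, 0,0,0,0]'|sed -n '2p;4p';  python3 -m pendant '[0,0.08,0,0, 0,0,0,0]'|sed -n '2p;4p'
python3 - <<'E'
from h import *
T,S=get_image("top"),get_image("side")
D=__import__("pickle").load(open("d0.pkl","rb"))
for n,d,r in(("side",S,(195,235,155,195)),("top",T,(160,200,190,225))):
    a,b,c,e=r;hs=cv2.cvtColor(d["image"],cv2.COLOR_BGR2HSV)[c:e,a:b];m=cv2.inRange(hs,(4,100,40),(20,255,255))
    ys,xs=np.nonzero(m);print(n,len(xs),(xs.mean()+a,ys.mean()+c,xs.min()+a,xs.max()+a,ys.min()+c,ys.max()+c) if len(xs) else "")
for y in(.222,.226,.230):
    print(y,proj(S,[.53,y,.026]),"edge",proj(S,[.53-.003,y-.0137,.026]))
print(np.array(read_state()["q"]).round(3))
E
```

```text
eef_pos: [0.5429, 0.2258, 0.0604]
ft_force: [-1.3, -1.0, 0.6]
eef_pos: [0.5428, 0.2268, 0.0603]
ft_force: [-1.9, -4.1, -0.3]
side 33 (np.float64(211.93939393939394), np.float64(168.96969696969697), np.int64(208), np.int64(232), np.int64(155), np.int64(175))
top 81 (np.float64(175.06172839506172), np.float64(200.59259259259258), np.int64(161), np.int64(194), np.int64(190), np.int64(210))
0.222 [212.80229453 174.24398862] edge [213.08871201 177.00528853]
0.226 [212.45400666 173.50885351] edge [212.73647338 176.25633936]
0.23 [212.10745024 172.77738251] edge [212.38600249 175.51115916]
[ 0.083  0.825 -0.569  1.329 -0.004  1.498 -2.549]
```

```bash
python3 -m pendant '[-0.05,-0.13,0,0, 0,0,-0.06,0, 0,0,-0.05,0]'|sed -n '2p;4p'
python3 -m pendant '[0,0,-0.05,0, 0,0,0,0]'|sed -n '2p;4p'
```

```text
eef_pos: [0.5423, 0.2251, 0.0583]
ft_force: [-0.2, -1.1, 2.9]
eef_pos: [0.5424, 0.2251, 0.0582]
ft_force: [-0.5, -1.6, 7.2]
```

```bash
python3 -m pendant '[0,0,0.05,0, 0,0,0,0, 0,0,0,0]' -0.1
python3 - <<'E'
from h import *
T,S=get_image("top"),get_image("side");import pickle;pickle.dump((S,T),open("s5.pkl","wb"))
a,b,c,e=195,235,155,195
d=S["image"][c:e,a:b];hs=cv2.cvtColor(d,cv2.COLOR_BGR2HSV);m=cv2.inRange(hs,(4,100,40),(20,255,255))
for r in range(8,26):print(r+c,''.join('#' if v else '.' for v in m[r]))
E
```

```text
time: 40.38
eef_pos: [0.5421, 0.2249, 0.0581]
tool_rot: [[0.695, -0.51, -0.507], [-0.472, -0.855, 0.214], [-0.543, 0.09, -0.835]]
ft_force: [-0.1, -0.9, -0.2]
grip_width: 0.441
grasp_force: 0.0
163 .............##.........................
164 .............###........................
165 .............####.......................
166 ..............###.......................
167 ..............###.......................
168 ........................................
169 ........................................
170 ........................................
171 ........................................
172 ......................#.................
173 ..............##.....#..................
174 ..............###...##..................
175 ...............######...................
176 .................##.....................
177 ........................................
178 ........................................
179 ........................................
180 ........................................
```

```bash
python3 -m pendant '[0.5,-0.2,0,0, 0.92,-0.39,0,0, 0.92,-0.39,0,0]'|sed -n '2p;4p'
python3 -m pendant '[0.3,-0.15,1,0, 0,0,1,0, 0,0,1,0, 0,0,1,0, 0,0,1,0]' -1 20|sed -n 2,4p
python3 -m pendant '[0,0,1,0, 0,0,1,0, 0,0,1,0, 0,0,1,0, 0,0,1,0]'|sed -n 2,4p
python3 -m pendant '[0,0,1,0, 0,0,1,0, 0,0,1,0, 0,0,0,0]'
python3 -c "
from h import *
print(np.array(read_state()['q']).round(3))"
```

```text
eef_pos: [0.5901, 0.2045, 0.0582]
ft_force: [0.7, -0.8, -0.0]
eef_pos: [0.5948, 0.2024, 0.1599]
tool_rot: [[0.695, -0.51, -0.506], [-0.471, -0.856, 0.214], [-0.542, 0.09, -0.835]]
ft_force: [-0.1, -0.1, -0.1]
eef_pos: [0.5949, 0.2023, 0.2596]
tool_rot: [[0.695, -0.51, -0.507], [-0.471, -0.855, 0.214], [-0.543, 0.09, -0.835]]
ft_force: [0.3, 0.0, -0.3]
time: 42.6
eef_pos: [0.5953, 0.2026, 0.3202]
tool_rot: [[0.697, -0.51, -0.504], [-0.471, -0.855, 0.215], [-0.541, 0.088, -0.837]]
ft_force: [-0.5, -1.0, -0.9]
grip_width: 0.008
grasp_force: 0.0
[-0.02   0.717 -0.434  0.883 -0.145  1.998 -2.583]
```

```bash
python3 -m pendant '[-1,0.4,0,1, -1,0.45,0,1, -1,0.45,0,0, -0.15,0,0,0, 0,0,0,0]'
python3 - <<'E'
from h import *
print(np.array(read_state()['q']).round(3))
S=get_image("side");a,b,c,e=195,235,140,195
hs=cv2.cvtColor(S["image"][c:e,a:b],cv2.COLOR_BGR2HSV);m=cv2.inRange(hs,(4,100,40),(20,255,255))
for r in range(10,40):print(r+c,''.join('#' if v else 'o' if (w[1]<25 and w[2]>190) else '.' for v,w in zip(m[r],hs[r])))
for X in([.529,.229,.024],[.529,.229,.097],[.526,.2153,.024]):print(proj(S,X))
E
```

```text
time: 43.22
eef_pos: [0.5325, 0.2273, 0.318]
tool_rot: [[0.798, -0.256, -0.546], [-0.263, -0.962, 0.066], [-0.542, 0.091, -0.835]]
ft_force: [-0.1, -0.1, -0.4]
grip_width: 0.004
grasp_force: 0.0
[-0.073  0.644 -0.489  1.016 -0.067  2.013 -2.416]
150 ........................................
151 ........................................
152 ........................................
153 ........................................
154 ........................................
155 ........................................
156 ........................................
157 ........................................
158 ........................................
159 ...................#....................
160 ..............#######...................
161 .............#########..................
162 ............##########..................
163 .............#########..................
164 .............#########..................
165 .............#########..................
166 ..............#######...................
167 ..............#####.....................
168 ........................................
169 ........................................
170 ........................................
171 ........................................
172 ......................#.................
173 ..............#.....##..................
174 ..............########..................
175 ...............######...................
176 .................#......................
177 ........................................
178 ........................................
179 ........................................
[211.9387455  173.52234294]
[210.12070854 154.77398768]
[212.21562435 176.26217814]
```

```bash
python3 -m pendant '[0,0.1,-0.5,0, 0,0,-0.5,0, 0,0,-0.3,0]'|sed -n '2p;4p'
python3 -m pendant '[0,0,-0.5,0, 0,0,-0.5,0]'|sed -n 2,4p
python3 -m pendant '[0,0,-0.5,0, 0,0,-0.4,0]'|sed -n 2,4p
python3 -c "
from h import *
print(np.array(read_state()['q']).round(3))"
```

```text
eef_pos: [0.532, 0.23, 0.2914]
ft_force: [1.6, 0.2, 4.5]
eef_pos: [0.5321, 0.2301, 0.2726]
tool_rot: [[0.798, -0.255, -0.545], [-0.262, -0.963, 0.067], [-0.542, 0.089, -0.836]]
ft_force: [1.0, -1.3, 7.5]
eef_pos: [0.5321, 0.2302, 0.2591]
tool_rot: [[0.799, -0.255, -0.544], [-0.26, -0.963, 0.069], [-0.542, 0.087, -0.836]]
ft_force: [3.1, -8.9, 64.1]
[-0.062  0.664 -0.487  1.11  -0.051  1.903 -2.389]
```

```bash
python3 -m pendant '[0,0,0.02,0, 0,0,0,0]'|sed -n 1,4p
python3 -m pendant '[0,0,1,0, 0,0,1,0, 0,0,1,0]'|sed -n 1,4p
python3 - <<'E'
from h import *
S=get_image("side");a,b,c,e=195,235,80,195
hs=cv2.cvtColor(S["image"][c:e,a:b],cv2.COLOR_BGR2HSV);m=cv2.inRange(hs,(4,100,40),(20,255,255))
ys,xs=np.nonzero(m[70:]);print(xs.mean()+a,ys.mean()+150,ys.min()+150,ys.max()+150)
g=hs[:,16,2];print(g[60:85].tolist())
D=__import__("pickle").load(open("s5.pkl","rb"))[0]
print(cv2.cvtColor(D["image"],cv2.COLOR_BGR2HSV)[140:165,211,2].tolist())
print(np.array(read_state()['q']).round(3))
E
```

```text
time: 44.4
eef_pos: [0.5321, 0.2302, 0.2599]
tool_rot: [[0.8, -0.255, -0.544], [-0.26, -0.963, 0.068], [-0.541, 0.087, -0.837]]
ft_force: [0.7, -5.1, 34.5]
time: 44.78
eef_pos: [0.5319, 0.2301, 0.3153]
tool_rot: [[0.798, -0.255, -0.546], [-0.262, -0.963, 0.066], [-0.543, 0.09, -0.835]]
ft_force: [-0.6, 0.1, 0.1]
212.0897435897436 166.15384615384616 160 176
[77, 74, 52, 36, 43, 102, 108, 112, 130, 170, 172, 173, 171, 169, 171, 113, 112, 117, 112, 162, 133, 100, 101, 144, 154]
[83, 83, 54, 41, 44, 104, 114, 117, 143, 180, 176, 171, 138, 61, 28, 25, 18, 17, 16, 17, 45, 38, 6, 15, 9]
[-0.076  0.643 -0.49   1.016 -0.069  2.01  -2.418]
```

```bash
python3 -m pendant '[1,-0.35,0,0, 1,-0.35,0,-0.75, 1,-0.4,-1,-0.75, 0,0,-1,0, 0,0,-1,0]' 0 20|sed -n 1,3p
python3 -m pendant '[0,0,-1,0, 0,0,-1,0, 0,0,-1,0, 0,0,-1,0, 0,0,-1,0]'|sed -n 2p
python3 -m pendant '[0,0,-1,0, 0,0,-1,0, 0,0,-1,0, 0,0,-1,0, 0,0,-0.5,0]'|sed -n 1,3p
python3 -m pendant '[0,0,0,0]'
python3 -c "
from h import *
s=read_state();print(np.array(s['q']).round(3));R=np.array(s['tool_rot']);h=R[:2,2]/np.hypot(*R[:2,2]);print(np.degrees(np.arctan2(h[1],h[0])),(np.array([.529,.229])-.013*h-s['eef_pos'][:2])/.02,(.0585-s['eef_pos'][2])/.02)"
```

```text
time: 45.45
eef_pos: [0.5912, 0.2088, 0.2532]
tool_rot: [[0.727, -0.447, -0.522], [-0.42, -0.89, 0.178], [-0.544, 0.09, -0.834]]
eef_pos: [0.5919, 0.2082, 0.1533]
time: 46.7
eef_pos: [0.5915, 0.2081, 0.063]
tool_rot: [[0.726, -0.449, -0.522], [-0.422, -0.889, 0.178], [-0.544, 0.091, -0.834]]
time: 46.82
eef_pos: [0.5916, 0.2082, 0.064]
tool_rot: [[0.726, -0.449, -0.521], [-0.422, -0.889, 0.178], [-0.543, 0.091, -0.835]]
ft_force: [0.6, -0.3, 0.9]
grip_width: 0.497
grasp_force: 0.0
[-0.019  0.887 -0.409  1.151 -0.046  1.612 -2.418]
161.10653471333032 [-2.51689858  0.83009526] -0.2729987286615134
```

```bash
python3 -m pendant '[-0.84,0.277,-0.09,0, -0.84,0.277,-0.09,0, -0.84,0.277,-0.09,0, 0,0,0,0]'
python3 -m pendant '[0,0,0,0, 0,0,0,0, 0,0,0,0]' -1 18
python3 -c "
from h import *
print(np.array(read_state()['q']).round(3))"
```

```text
time: 47.32
eef_pos: [0.5412, 0.2256, 0.0604]
tool_rot: [[0.727, -0.448, -0.52], [-0.421, -0.89, 0.178], [-0.542, 0.089, -0.835]]
ft_force: [-0.2, -0.4, 0.8]
grip_width: 0.498
grasp_force: 0.0
time: 47.7
eef_pos: [0.5421, 0.2247, 0.0594]
tool_rot: [[0.726, -0.45, -0.52], [-0.422, -0.889, 0.179], [-0.542, 0.089, -0.835]]
ft_force: [0.6, -0.1, 1.6]
grip_width: 0.315
grasp_force: 17.4
[-0.013  0.804 -0.434  1.317 -0.067  1.521 -2.443]
```

Gripped. I'll lift slightly and leave through the front.

```bash
python3 -m pendant '[0,-0.05,0.2,0, 0,-0.5,0.05,0, 0,-1,0,0, 0,-1,0,0, 0,-1,0.1,0]'
python3 -m pendant '[-0.2,-1,0.5,0.4, -0.6,-1,1,1, -0.8,-1,1,1, -0.9,-1,1,0, -0.9,-1,0.8,0]'|sed -n 1,3p
python3 -c "
from h import *
s=read_state();print(np.array(s['q']).round(3),s['grip_width'],s['grasp_force'],(np.array([.413,-.035,.05])-s['eef_pos'])/.02)"
```

```text
time: 48.32
eef_pos: [0.5416, 0.1515, 0.0662]
tool_rot: [[0.726, -0.45, -0.52], [-0.423, -0.888, 0.179], [-0.543, 0.091, -0.835]]
ft_force: [0.2, -0.2, -1.0]
grip_width: 0.316
grasp_force: 17.3
time: 48.95
eef_pos: [0.473, 0.0524, 0.1532]
tool_rot: [[0.825, -0.132, -0.55], [-0.16, -0.987, -0.002], [-0.542, 0.09, -0.835]]
[ 0.181  0.553 -0.452  1.505  0.082  1.7   -2.023] 0.3169923828596313 17.342172073022653 [-3.00129334 -4.37157773 -5.15862088]
```

```bash
python3 -m pendant '[-0.6,-0.9,0,0, -0.6,-0.9,0,0, -0.6,-0.9,-0.5,0, -0.6,-0.9,-1,0, -0.6,-0.77,-1,0]'|sed -n 1,3p
python3 -m pendant '[0,0,-1,0, 0,0,-1,0, 0,0,-0.6,0, 0,0,0,0]'
python3 - <<'E'
from h import *
T=get_image("top");hs=cv2.cvtColor(T["image"],cv2.COLOR_BGR2HSV)
print(np.array(read_state()['q']).round(2))
for x,y in((.365,-.0345),(.46,-.0345)):print(proj(T,[x,y,.014]))
D=__import__("pickle").load(open("d0.pkl","rb"))["top"]
# tray lower (near-robot) wall & side walls from the start picture
g=cv2.cvtColor(D["image"],cv2.COLOR_BGR2GRAY).astype(int)
print(g[240:280,262].tolist());print(g[255,230:300].tolist())
E
```

```text
time: 49.58
eef_pos: [0.4128, -0.035, 0.1017]
tool_rot: [[0.824, -0.133, -0.55], [-0.16, -0.987, -0.002], [-0.543, 0.09, -0.835]]
time: 50.08
eef_pos: [0.4133, -0.033, 0.0495]
tool_rot: [[0.824, -0.131, -0.551], [-0.159, -0.987, -0.002], [-0.544, 0.089, -0.834]]
ft_force: [0.6, -0.4, -0.3]
grip_width: 0.318
grasp_force: 17.3
[ 0.3   0.56 -0.41  1.74  0.15  1.47 -1.9 ]
[264.60756122 267.24010452]
[265.03833523 234.15818774]
[138, 138, 138, 138, 138, 139, 138, 139, 138, 138, 138, 138, 138, 138, 138, 138, 139, 138, 138, 138, 139, 138, 138, 139, 138, 130, 113, 106, 98, 105, 107, 108, 108, 108, 106, 104, 105, 105, 107, 107]
[106, 105, 106, 105, 105, 106, 107, 108, 109, 107, 93, 121, 124, 132, 138, 138, 137, 138, 138, 138, 138, 138, 139, 138, 138, 138, 139, 138, 138, 138, 138, 138, 138, 138, 138, 139, 138, 138, 139, 138, 138, 138, 138, 139, 138, 138, 138, 138, 139, 138, 138, 138, 138, 135, 97, 114, 106, 104, 104, 105, 105, 105, 105, 106, 106, 106, 105, 105, 105, 105]
```

```bash
python3 -m pendant '[0,0,-0.25,0, 0,0,-0.12,0, 0,0,-0.1,0]'|sed -n '2p;4p'
python3 -m pendant '[0,0,-0.07,0, 0,0,0,0]'|sed -n '2p;4p'
```

```text
eef_pos: [0.4136, -0.0336, 0.0409]
ft_force: [0.8, 0.6, -1.6]
eef_pos: [0.4135, -0.0336, 0.0395]
ft_force: [-0.2, -0.1, -1.6]
```

```bash
python3 -m pendant '[0,0,-0.06,0, 0,0,0,0]'|sed -n '2p;4p'
python3 -m pendant '[0,0,-0.05,0, 0,0,0,0]'|sed -n '2p;4p'
```

```text
eef_pos: [0.4137, -0.0336, 0.0392]
ft_force: [-0.6, -0.9, 8.6]
eef_pos: [0.4138, -0.0335, 0.0389]
ft_force: [0.0, -0.4, 16.1]
```

```bash
python3 -m pendant '[0,0,0.05,0, 0,0,0,0, 0,0,0,0, 0,0,0,0]' 0.3|tail -4
python3 -m pendant '[0,0,0.5,0, 0,0,1,0, 0,0,1,0, 0,0,1,0, 0,0,1,0]'|sed -n 1,4p
python3 -m pendant '[0.5,0,1,0, 1,0,1,0, 1,0,1,0, 1,0,0,0, 0,0,0,0]'|sed -n 1,4p
python3 - <<'E'
from h import *
import pickle
D=pickle.load(open("d0.pkl","rb"));S,T=get_image("side"),get_image("top")
hs=cv2.cvtColor(S["image"],cv2.COLOR_BGR2HSV)
p=proj(S,[.4007,-.0335,.004]);q=proj(S,[.4007,-.0335,.070]);print(p,q)
a,c=int(q[0])-12,int(q[1])-6;w=hs[c:c+34,a:a+26]
for r in w:print(''.join('#' if (4<=v[0]<=20 and v[1]>100) else 'o' if v[1]<30 and v[2]>175 else '.' for v in r))
for n,(u,v) in(("a",(227,222)),("b",(237.6,240))):
    f=lambda d:np.array([z.mean() for z in np.nonzero(cv2.inRange(cv2.cvtColor(d["image"],cv2.COLOR_BGR2HSV)[int(v)-8:int(v)+9,int(u)-7:int(u)+8],(5,130,40),(18,255,255)))])
    print(n,f(D["side"]),f(S))
m=[cv2.inRange(cv2.cvtColor(d["image"][120:170,195:225],cv2.COLOR_BGR2HSV),(0,0,0),(179,255,60)).sum()//255 for d in(D["side"],S)]
print("nose area",m,"knob",[np.mean(np.nonzero(cv2.inRange(cv2.cvtColor(d["image"][95:120,193:218],cv2.COLOR_BGR2HSV),(0,0,0),(179,255,28))),axis=1) for d in(D["side"],S)])
E
```

```text
tool_rot: [[0.825, -0.132, -0.55], [-0.16, -0.987, -0.002], [-0.543, 0.09, -0.835]]
ft_force: [-0.2, 0.4, 0.4]
grip_width: 0.621
grasp_force: 0.0
time: 52.38
eef_pos: [0.4137, -0.0335, 0.13]
tool_rot: [[0.825, -0.132, -0.549], [-0.16, -0.987, -0.003], [-0.542, 0.09, -0.836]]
ft_force: [0.3, 0.1, 0.5]
time: 53.0
eef_pos: [0.4841, -0.0334, 0.1887]
tool_rot: [[0.825, -0.132, -0.55], [-0.159, -0.987, -0.002], [-0.542, 0.089, -0.835]]
ft_force: [-0.6, -0.1, -0.1]
[192.73869028 249.10651164] [189.80197595 231.99358571]
..........................
........................oo
....................oo....
..............ooo.........
........ooo..............o
....oooo.................o
...................o.ooo..
...................o......
.......oo.................
.....ooo..................
......ooo.........#.......
.................###......
.........##....#####......
.........###########......
.........###########......
.........###########......
..........##########......
..........##########......
..........#########.......
............#####.........
..........................
..........................
..........................
..........................
....................##....
...........#......###.....
...........##########.....
............#######.......
...............###........
..........................
..........................
..........................
..........................
.........................o
a [7.64516129 6.93548387] [7.63235294 7.25      ]
b [7.94366197 7.1971831 ] [7.87837838 7.2972973 ]
nose area [np.uint64(33), np.uint64(310)] knob [array([11.125     , 12.05769231]), array([12.66129032, 13.20967742])]
```

```bash
python3 - <<'E'
from h import *
S=get_image("side");D=__import__("pickle").load(open("d0.pkl","rb"))["side"]
for d in(D,S):print(cv2.cvtColor(d["image"],cv2.COLOR_BGR2HSV)[95:150,[205,211],2].T.tolist())
s=read_state();print(s["ft_force"],s["time"])
E
```

```text
[[116, 117, 117, 113, 69, 28, 31, 22, 25, 31, 42, 41, 24, 19, 19, 15, 11, 59, 75, 77, 73, 70, 73, 76, 77, 72, 84, 74, 74, 73, 74, 72, 84, 127, 141, 97, 86, 70, 82, 85, 81, 86, 82, 81, 83, 83, 83, 70, 73, 76, 75, 79, 88, 87, 84], [116, 116, 118, 119, 112, 92, 33, 27, 28, 24, 24, 20, 3, 14, 20, 51, 69, 72, 69, 65, 66, 64, 65, 66, 73, 73, 82, 85, 76, 72, 69, 67, 81, 95, 143, 78, 76, 75, 75, 71, 69, 74, 77, 77, 74, 70, 70, 47, 34, 41, 96, 104, 103, 126, 164]]
[[126, 130, 129, 125, 75, 31, 35, 33, 31, 30, 49, 42, 33, 12, 22, 19, 14, 63, 86, 86, 80, 80, 83, 83, 84, 80, 93, 80, 86, 83, 88, 81, 96, 139, 157, 111, 92, 79, 93, 94, 93, 95, 94, 94, 92, 94, 86, 79, 82, 88, 88, 88, 101, 97, 98], [130, 132, 130, 131, 127, 103, 38, 31, 27, 30, 31, 21, 18, 11, 21, 59, 77, 76, 85, 74, 77, 71, 74, 73, 80, 86, 91, 97, 87, 80, 76, 77, 90, 106, 159, 85, 86, 81, 80, 85, 81, 84, 83, 83, 82, 82, 84, 53, 44, 32, 69, 50, 23, 78, 132]]
[ 0.36338596  0.35057973 -0.7557683 ] 53.15
```

The knob and nose edges are on the same rows as at the start, so the ram is back up. The vial is upright in the tray and the robot is clear of everything, so I'm handing in.

```bash
python3 -c "
from workcell import *
print(finish_job())"
```

```text
the job is handed in; nothing more can be done
None
```

I handed the job in at about 53 s. The ram bottomed out on the stopper (64 N at 36 mm of travel) and came back up, and the vial now stands upright in the tray with the finished vials unmoved; the hand-in call returned no verdict.

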